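# Steady the planer's outfeed wing on its jack, then load the offcuts into the crate on it

## Task

The crate for offcuts stands on the planer's outfeed wing, whose jack leg still hangs in the air. Lay the dark hardwood packer under the leg and wind the crank clockwise until the foot bears firmly on the packer, which you feel as the crank getting clearly stiffer; stop there and do not force it. Then use the scoop, not your fingers, to clear all the offcuts out of the catch tray into the blue crate, lay the scoop flat on its black mat again, and leave the other things on the bench alone.

Things in the scene. Friction and masses are not known exactly. Their poses are not given: they have to be found in the camera images.
- jack: Fixed cream outfeed wing (rollers 260 mm wide, tops 147 mm up) of the bench planer, with the jack leg at its free end. Origin on the bench below the jack's axis; y points along the wing to the planer, the wing starting 38 mm from the axis. Grey tube 41 mm wide from 108 mm up, red gear head 62 mm wide (186 to 213 mm up), crank above it.
- crank (a joint): Crank angle, rad. Grows clockwise seen from above, lowering the leg 4 mm per rad. At 0 the leg is fully up and the handle lies from the axis towards the planer (+y of jack). Range 0 to 19.5, too short to reach the bare bench. It takes about 6 N at the handle while the foot hangs free; each 10 N on the foot adds 0.7 N. It stays where it is left (up to 85 N on the foot).
- handle_grip (a point): Middle of the crank's upright black handle, a sleeve 26 mm thick and 56 mm tall that spins freely on its pin, 60 mm from the jack's axis; it circles level with this point 256 mm above the bench.
- foot_sole (a point): Centre of the underside of the jack's round steel foot (46 mm across, 8 mm thick), 90 mm above the bench at crank 0. The foot sits on a rubber buffer: once it stands, the leg goes on down onto it and the load grows 10 N per mm (40 N per rad of crank). Firm is 40 to 90 N; over 140 N is forcing it.
- packer: Loose dark hardwood packer 220 x 64 x 40 mm (x, y, z), about 0.34 kg, lying on the bench. Origin: centre of its underside. It is to lie flat with the middle of the foot at most 22 mm off its long centre line and at least 10 mm from its ends.
- crate: Blue open plastic crate fixed on the wing's rollers, outside 240 x 200 x 85 mm (x, y, z), walls and floor 5 mm, a small outside rim. Origin: centre of its underside.
- tray: Fixed sheet steel catch tray on the bench, floor 275 mm long (x) and 146 mm wide inside (y), 3 mm thick; origin: centre of its underside. Open at its -x end; upright walls 50 mm high at both sides and at the back (x = +137 mm), against which offcuts can be scooped up.
- scoop: Loose steel scoop, 0.26 kg. Pan 120 (x) x 128 (y) mm, floor flat, 2.5 mm thick, its last 35 mm bevelled to a sharp lip, open in front (+x); back wall 48 mm, sides 40 to 22 mm. Origin: centre of the pan's underside; lip at x = +60 mm, z = 0. Wooden handle: level flat-sided bar 22 mm wide (y), 26 mm tall, x = -60 to -190 mm, its middle 50 mm up. Balances 40 mm behind the origin.
- scoop_grip (a point): Point in the middle of the scoop's handle, 90 mm behind the scoop's origin and 50 mm above the pan's underside.
- mat: Fixed black rubber mat 290 x 190 x 4 mm (x, y, z), the scoop's place. Origin: centre of its underside. When laid back the scoop's origin is to lie within 110 mm (x) and 60 mm (y) of the mat's centre.
- off0: Offcut: light wood block 62 x 30 x 26 mm (x, y, z) with chamfered edges, 32 g, in the tray (absent in some starts). Origin: centre of its underside.
- off1: Offcut: mid-brown wood block 60 x 28 x 28 mm (x, y, z) with chamfered edges, 32 g, in the tray (absent in some starts). Origin: centre of its underside.
- off2: Offcut: dark wood block 64 x 32 x 26 mm (x, y, z) with chamfered edges, 32 g, in the tray (absent in some starts). Origin: centre of its underside.
- off3: Offcut: light wood block 60 x 30 x 28 mm (x, y, z) with chamfered edges, 32 g, in the tray (absent in some starts). Origin: centre of its underside.
- off4: Offcut: mid-brown wood block 62 x 28 x 26 mm (x, y, z) with chamfered edges, 32 g, in the tray (absent in some starts). Origin: centre of its underside.
- glue: Yellow glue bottle, 60 mm wide, 170 mm tall: bystander, to be left alone (not shifted by 30 mm). Origin: underside.
- mallet: Wooden mallet, 255 mm long, lying; origin on its handle side of the head: bystander, to be left alone (not shifted by 30 mm). Origin: underside.
- tape: Yellow tape measure 65 x 62 x 34 mm: bystander, to be left alone (not shifted by 30 mm). Origin: underside.
- square: Carpenter's square, stock 110 mm, steel blade 170 mm, lying: bystander, to be left alone (not shifted by 30 mm). Origin: underside.
- mug: White mug, 80 mm wide, 95 mm tall: bystander, to be left alone (not shifted by 30 mm). Origin: underside.

How it is judged:
By the outcome, as a careful person would: the job done as asked, in the order asked, and still so for the second after the job is handed in, with the robot touching nothing.
Of off0, off1, off2, off3, off4 only 3 to 5 are there at a start; the rules pass over those that are not, and their reading is None.
At some moment in a run one of packer, scoop may be knocked a few centimetres aside while the robot is not near it.
It also fails if it takes over 210 s, if anything falls off the work surface, if the arm or the gripper's body presses on something with over 40 N, if the wrist force passes 120 N, or if a joint passes its speed limit or range.

## Robot

A 7-joint arm with a two-finger parallel gripper is mounted at the origin on the work surface. World frame = base frame: x ahead of the robot, y to its left, z up, the work surface at z = 0. Lengths are in m, angles in rad, forces in N, time in s.
With the tool pointing down it reaches from about 0.425 to 0.95 m from the base axis. Payload 4.7 kg.
Tool frame: the origin (TCP) lies at the very end of the fingers, on their centre line; the grasp point (between the pads) lies 19 mm behind it; z points along the fingers, y is the line along which they close (so a half turn about z gives the same grasp; the last joint's range is limited). The gripper opens to 87 mm and grips with 3 to 60 N. Pads are 19 mm wide; open, the fingers measure 117 mm over their backs; the gripper's body (75 mm by 190 mm) begins 51 mm behind the grasp point.
Start: joints at [-1.247, 0.469, -0.049, 1.532, 0.024, 1.141, -0.082], TCP at [0.233, 0.633, 0.202] pointing down, gripper open.
Joint ranges: [-2.59, 2.59], [-0.33, 1.99], [-1.39, 1.29], [0.1, 2.45], [-1.04, 4.18], [0.21, 1.99], [-2.66, 2.66]. Speed limits (rad/s): [2.57, 2.57, 3.14, 3.14, 3.14, 3.14, 3.14].

## Interface

Orientations are given as a unit quaternion [w, x, y, z].
In Python, from cell import r, eyes, order gives the robot as it stands.
- The arm moves only by the shell command python3 -m crank 'ROWS' [OPENING] [FORCE]. ROWS is JSON, a list of rows, each an object of numbers: "dx", "dy", "dz": the shift along the tool's x, y, z in m; "yaw": the turn about the tool's z in degrees. In form: [{"dx": .., "dy": .., "dz": .., "yaw": ..}, ...]. A call has 1 to 12 rows; each row is the pose to reach, as a shift and turn from the pose commanded when the call began, along the tool's axes at that moment; what a row does not reach only later rows make up. A row lasts 1/12 s, in which the tool goes at most 41.7 mm and 7.16 degrees, less where a joint would pass 70% of its speed; a pose out of reach is approached as far as the arm can. A call with a gripper value outside its range is refused whole. OPENING is the opening, from -1 (shut) to 1 (fully open), set as the call begins (- or left out, the last holds). The fingers move at their own pace and stop on an object; FORCE is the grip in N (left out, the last holds). Time passes only in rows, so rows that repeat a pose let the fingers close. It gives the time, the measured TCP pose, the force, the opening and the grip force at its end, in the units of the state.
- r.sense(): the state, without advancing time (a new reading comes with each control period).
- eyes.grab_frame(name): name is "side" or "top"; returns a dict with "color" (420x560x3 uint8, red, green, blue), "fov_y" (degrees; the focal length in pixels is half the picture's height over the tangent of half this angle, whatever the lens; pixels are square), "cx", "cy" (the principal point, pixels), "distortion" ([k1, k2, p1, p2, k3] as OpenCV has them; the pictures are not rectified), "rvec" (rotation vector, rad) and "tvec" (3), from world to camera coordinates, as OpenCV has them. Camera axes: x right, y down, z forward; pixel columns grow to the right and rows downward; lengths in m; the calibration is good to about 2 mm. A picture is of the moment at which its call begins. There is no depth.
- order.job_done(): hands the job in; it is judged then, once.
The state is a dict: "t": time; "joints": joint angles; "joint_velocities": joint speeds; "joint_efforts": joint torques, N m; "tcp_pos": TCP position; "ee_rot": TCP orientation; "wrist_force": force on the tool from outside, world axes, zero at the start; "moment": the same for the moment, N m; "gripper_width": finger opening in m; "gripper_force": force on a finger pad.
Only numpy, scipy, OpenCV 4.12 (cv2) and the standard library are available. Lean on these libraries where they do the work, as an engineer would, in place of code of your own. Each camera call takes 0.05 s, during which the arm holds its last target. There are 200 camera calls.

## Working session

There is one attempt and no reset: what is moved stays moved. The work goes in short steps, Python scripts to look and compute and a shell command to move; the robot and the scene stay as the last step left them, time stands still between calls to the robot, and variables do not carry over. Pictures are saved under pics/ and viewed, at most 14 in all, crops included, and the job is handed in when it is done.

```bash
ls; mkdir -p pics
cat > h.py <<'E'
import numpy as np, cv2, json
from cell import r, eyes, order
def save(name,fn,crop=None,scale=1):
    f=eyes.grab_frame(name); im=f["color"][:,:,::-1]
    cv2.imwrite(f"pics/{fn}_raw.png",im)
    json.dump({k:np.asarray(v).tolist() for k,v in f.items() if k!="color"},open(f"pics/{name}.json","w"))
    if crop: a,b,c,d=crop; im=im[b:d,a:c]
    im=cv2.resize(im,None,fx=scale,fy=scale,interpolation=cv2.INTER_CUBIC); cv2.imwrite(f"pics/{fn}.png",im)
def cam(name):
    f=json.load(open(f"pics/{name}.json")); fl=210/np.tan(np.radians(f["fov_y"])/2)
    K=np.array([[fl,0,f["cx"]],[0,fl,f["cy"]],[0,0,1]])
    return K,np.array(f["distortion"]).ravel(),np.array(f["rvec"]).ravel(),np.array(f["tvec"]).ravel()
def px2w(name,uv,z):
    K,D,rv,tv=cam(name); R=cv2.Rodrigues(rv)[0]
    n=cv2.undistortPoints(np.array(uv,float).reshape(-1,1,2),K,D).reshape(-1,2)
    d=np.c_[n,np.ones(len(n))]@R; c=-R.T@tv
    z=np.broadcast_to(z,len(d)); return c+d*((z-c[2])/d[:,2])[:,None]
def w2px(name,P):
    K,D,rv,tv=cam(name); return cv2.projectPoints(np.array(P,float).reshape(-1,1,3),rv,tv,K,D)[0].reshape(-1,2)
def s():
    x=r.sense(); print("t",x["t"],"tcp",np.round(x["tcp_pos"],4),"q",np.round(x["ee_rot"],4),"F",np.round(x["wrist_force"],1),"w",x["gripper_width"],"gf",x["gripper_force"],"j",np.round(x["joints"],2))
E
python3 - <<'E'
from h import *
save("top","a",scale=1.42);save("side","b",scale=1.42);s()
for n in("top","side"):
    K,D,rv,tv=cam(n);print(n,K.round(1).tolist(),D,(-cv2.Rodrigues(rv)[0].T@tv).round(3))
E
```

```text
pics
t 0.1 tcp [0.233  0.6329 0.201 ] q [-1.000e-04  1.755e-01  9.845e-01 -9.000e-04] F [ 0.6 -0.1  0.2] w 0.08692885454908762 gf 0.0 j [-1.25  0.47 -0.05  1.53  0.02  1.14 -0.08]
top [[405.6, 0.0, 276.0], [0.0, 405.6, 213.1], [0.0, 0.0, 1.0]] [-0.08426529  0.          0.          0.          0.        ] [ 0.451 -0.028  1.198]
side [[432.5, 0.0, 274.7], [0.0, 432.5, 207.4], [0.0, 0.0, 1.0]] [-0.03967133  0.          0.          0.          0.        ] [ 0.091 -0.512  0.995]
```

View pics/a.png

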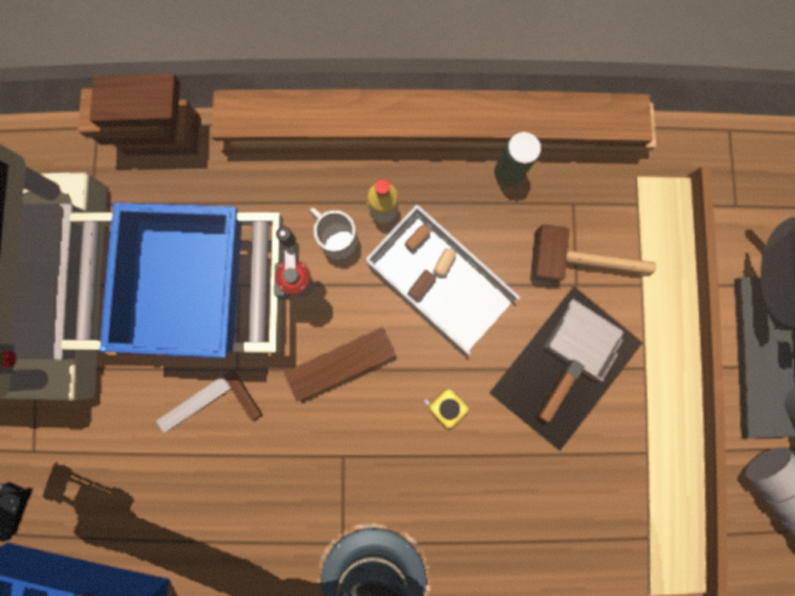

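View pics/b.png

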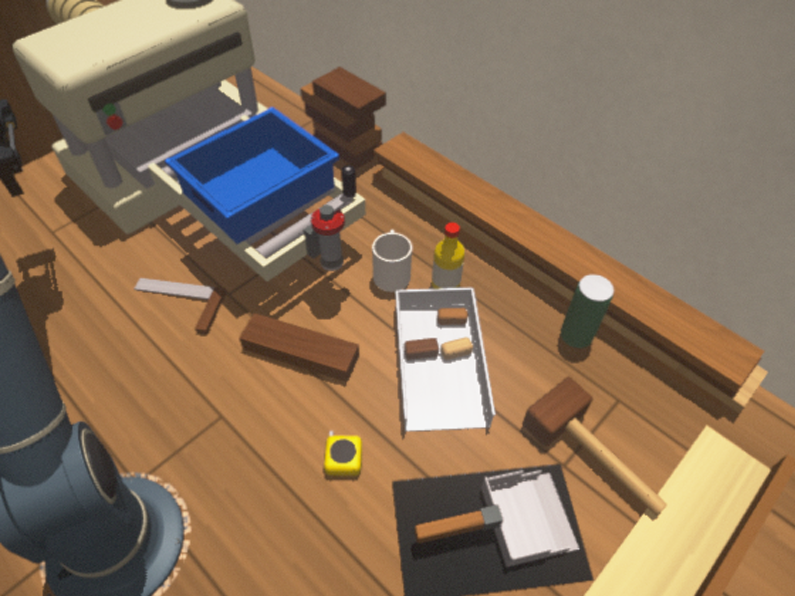

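Top (display px): the packer spans (285,375)–(396,356). The crank axis is at (291,277) with its handle at (284,236). The tray runs from its back edge (368,262)/(416,207) to its open end (470,355)/(518,298), with 3 offcuts in it. The scoop lies on its mat, handle end at (545,418). I'll enlarge this for measuring.

Run:
```python
from h import *
im=cv2.imread("pics/a_raw.png")[130:325,190:460]
cv2.imwrite("pics/c.png",cv2.resize(im,None,fx=2.96,fy=2.96,interpolation=cv2.INTER_CUBIC))
```

```text
(no output)
```

View pics/c.png

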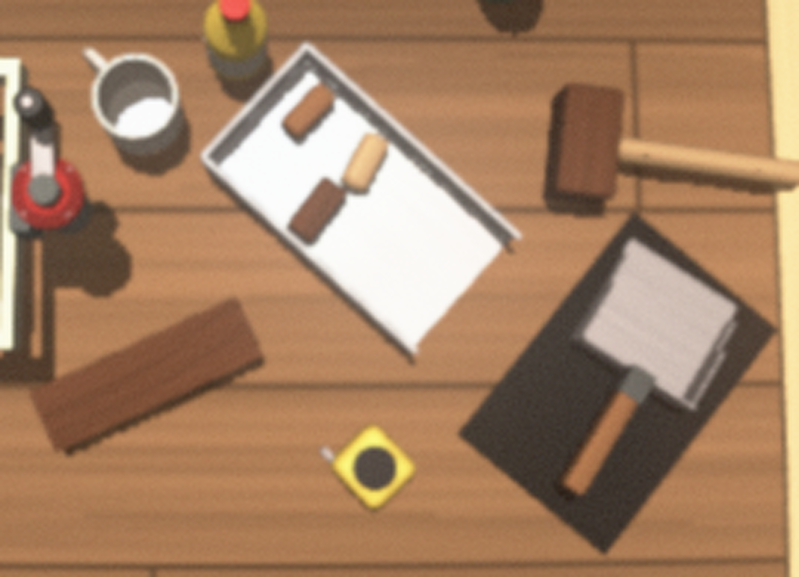

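```bash
cat >> h.py <<'E'
def C(p): return np.array(p,float)/2.96+[190,130]
def rect(P):
    c=P.mean(0); e=[np.linalg.norm(P[i]-P[(i+1)%4])*1e3 for i in range(4)]
    v=P[1]-P[0]+P[2]-P[3]; return c.round(4),np.round(e,0),"ang of 0->1",np.degrees(np.arctan2(v[1],v[0])).round(1)
E
python3 - <<'E'
from h import *
t="top"
print("packer",rect(px2w(t,C([(32,395),(236,298),(263,358),(65,452)]),.04)))
print("mat",rect(px2w(t,C([(460,433),(635,213),(776,328),(604,552)]),.004)))
print("tray top z.05",px2w(t,C([(306,44),(203,155),(519,237)]),.05).round(4).tolist(),"floor",px2w(t,C([(412,351),(505,248)]),.003).round(4).tolist())
print("hub",px2w(t,C([(44,190),(48,195)]),[.225,.213]).round(4),"handle",px2w(t,C([(30,104)]),.284).round(4))
print("scoop lip",px2w(t,C([(632,238),(737,310)]),.004).round(4),"backtop",px2w(t,C([(577,340),(693,408)]),.052).round(4),"handle",px2w(t,C([(570,490),(640,372)]),.067).round(4))
print("crate",rect(px2w(t,np.array([(103,352),(113,203),(237,207),(233,356)])/1.42,.232)))
print("offs",px2w(t,C([(309,111),(366,162),(317,211)]),.03).round(3).tolist())
print("glue",px2w(t,C([(238,5)]),.17).round(3),"mug",px2w(t,C([(136,95)]),.095).round(3))
# side checks (px /1.42)
q=lambda l,z:px2w("side",np.array(l)/1.42,z).round(4).tolist()
print("side packer",q([(240,343),(259,318),(358,349),(345,381)],[.04,.04,.04,.0]))
print("side hub",q([(327,213)],.225),"handle top",q([(349,170)],.284),"foot",q([(331,265)],.08))
print("side tray", q([(397,290),(473,289)],.05), "scoop handle end",q([(417,528)],.067),"lip",q([(578,550),(540,470)],.004))
E
```

```text
packer (array([0.4379, 0.0638, 0.04  ]), array([217.,  63., 210.,  63.]), 'ang of 0->1', np.float64(-64.5))
mat (array([ 0.4318, -0.4034,  0.004 ]), array([285., 185., 287., 185.]), 'ang of 0->1', np.float64(-39.6))
tray top z.05 [[0.7608, -0.0877, 0.05], [0.6505, 0.0126, 0.05], [0.571, -0.293, 0.05]] floor [[0.4618, -0.1943, 0.003], [0.5648, -0.2894, 0.003]]
hub [[0.591  0.1366 0.225 ]
 [0.5886 0.1352 0.213 ]] handle [[0.6499 0.1388 0.284 ]]
scoop lip [[ 0.575  -0.4192  0.004 ]
 [ 0.5019 -0.5257  0.004 ]] backtop [[ 0.4715 -0.3469  0.052 ]
 [ 0.4057 -0.459   0.052 ]] handle [[ 0.3305 -0.3333  0.067 ]
 [ 0.4407 -0.4028  0.067 ]]
crate (array([0.5856, 0.3424, 0.232 ]), array([259., 221., 256., 225.]), 'ang of 0->1', np.float64(-0.4))
offs [[0.698, -0.091, 0.03], [0.647, -0.147, 0.03], [0.599, -0.099, 0.03]]
glue [[ 0.764 -0.022  0.17 ]] mug [[0.7   0.074 0.095]]
side packer [[0.3596, 0.14, 0.04], [0.4209, 0.161, 0.04], [0.5064, -0.0269, 0.04], [0.4573, -0.0412, 0.0]]
side hub [[0.5886, 0.1309, 0.225]] handle top [[0.6512, 0.136, 0.284]] foot [[0.589, 0.1355, 0.08]]
side tray [[0.6532, 0.0146, 0.05], [0.7615, -0.0909, 0.05]] scoop handle end [[0.3356, -0.3347, 0.067]] lip [[0.5034, -0.5265, 0.004], [0.5691, -0.4052, 0.004]]
```

```bash
cat >> h.py <<'E'
from scipy.spatial.transform import Rotation as Ro
def go(x,y,z,yax=None):
    "shift in tool axes to TCP x,y,z; yax = wanted world angle (deg) of tool y axis (mod 180)"
    S=r.sense(); q=S["ee_rot"]; R=Ro.from_quat([q[1],q[2],q[3],q[0]]).as_matrix()
    d=R.T@(np.array([x,y,z])-S["tcp_pos"]); a=np.degrees(np.arctan2(R[1,1],R[0,1]))
    print("rows d",d.round(4),"tool y ang",a.round(1),"yaw",None if yax is None else ((a-yax+90)%180-90).round(1))
E
python3 -m crank '[{"dx":-0.2,"dy":-0.24,"dz":0,"yaw":22},{"dx":-0.2,"dy":-0.24,"dz":0,"yaw":22},{"dx":-0.2,"dy":-0.24,"dz":0,"yaw":22},{"dx":-0.2,"dy":-0.24,"dz":0,"yaw":22},{"dx":-0.2,"dy":-0.24,"dz":0,"yaw":22},{"dx":-0.4127,"dy":-0.4871,"dz":0.05,"yaw":44},{"dx":-0.4127,"dy":-0.4871,"dz":0.05,"yaw":44},{"dx":-0.4127,"dy":-0.4871,"dz":0.05,"yaw":44},{"dx":-0.4127,"dy":-0.4871,"dz":0.05,"yaw":44},{"dx":-0.4127,"dy":-0.4871,"dz":0.05,"yaw":44},{"dx":-0.4127,"dy":-0.4871,"dz":0.05,"yaw":44},{"dx":-0.4127,"dy":-0.4871,"dz":0.05,"yaw":44}]' 1
python3 - <<'E'
from h import *
s();go(.452,.033,.15,25.5);save("top","d",(190,130,460,325),2.96)
E
```

```text
t: 1.1
tcp_pos: [0.4035, 0.1634, 0.168]
ee_rot: [-0.0, 0.531, 0.847, 0.0]
wrist_force: [0.5, 0.6, 0.7]
gripper_width: 0.0871
gripper_force: 0.0
t 1.1 tcp [0.4035 0.1634 0.168 ] q [-1.000e-04  5.313e-01  8.472e-01  2.000e-04] F [0.5 0.6 0.7] w 0.08710733752404239 gf 0.0 j [-0.77  0.11  0.32  2.13 -0.04  0.91  0.02]
rows d [-0.1385 -0.0131  0.018 ] tool y ang 25.8 yaw 0.3
```

```bash
python3 -m crank '[{"dx":-0.1385,"dy":-0.0131,"dz":0.018},{"dx":-0.1385,"dy":-0.0131,"dz":0.018},{"dx":-0.1385,"dy":-0.0131,"dz":0.018},{"dx":-0.1385,"dy":-0.0131,"dz":0.018},{"dx":-0.1385,"dy":-0.0131,"dz":0.018},{"dx":-0.1385,"dy":-0.0131,"dz":0.018}]'
python3 - <<'E'
from h import *
s();go(.452,.033,.007,25.5);save("side","e",(60,150,330,345),2.96)
E
```

```text
t 1.15 tcp [0.4055 0.1546 0.1673] q [ 0.0012  0.5361  0.8441 -0.0021] F [ 1.9 -7.  -0.7] w 0.08725429666119121 gf 0.0 j [-0.77  0.11  0.33  2.13 -0.04  0.91  0.02]
rows d [-0.1292 -0.0093  0.1609] tool y ang 25.2 yaw -0.3$[0]: bad value
```

View pics/e.png

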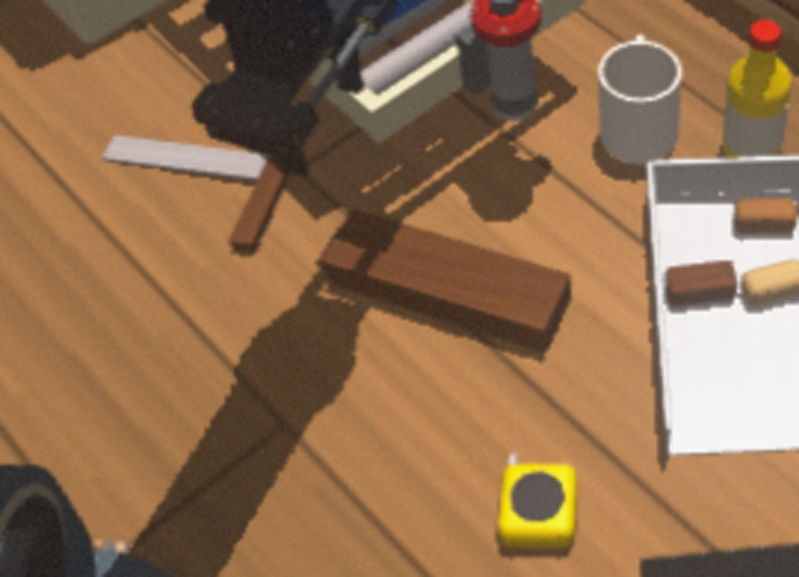

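The packer hasn't moved (corners about (320,265), (355,212), (570,278), (545,333) in the crop). Rows need all four keys, so I'll resend the move.

```bash
python3 -m crank '[{"dx":-0.129,"dy":-0.009,"dz":0.018,"yaw":0},{"dx":-0.129,"dy":-0.009,"dz":0.018,"yaw":0},{"dx":-0.129,"dy":-0.009,"dz":0.018,"yaw":0},{"dx":-0.129,"dy":-0.009,"dz":0.018,"yaw":0},{"dx":-0.129,"dy":-0.009,"dz":0.018,"yaw":0},{"dx":-0.129,"dy":-0.009,"dz":0.018,"yaw":0},{"dx":-0.129,"dy":-0.009,"dz":0.018,"yaw":0}]'
python3 - <<'E'
from h import *
s();go(.452,.033,.007,25.5)
print(rect(px2w("side",np.array([(320,265),(352,213),(571,278),(548,330)])/2.96+[60,150],.04)))
E
```

```text
t: 1.78
tcp_pos: [0.4511, 0.0473, 0.1502]
ee_rot: [-0.0, 0.53, 0.848, 0.0]
wrist_force: [0.1, -1.3, -0.9]
gripper_width: 0.0871
gripper_force: 0.0
t 1.7833 tcp [0.4511 0.0473 0.1502] q [-4.000e-04  5.303e-01  8.478e-01  2.000e-04] F [ 0.1 -1.3 -0.9] w 0.08709123000867522 gf 0.0 j [-0.57  0.17  0.43  2.12 -0.09  0.87  0.36]
rows d [-0.0134 -0.0054  0.1432] tool y ang 25.9 yaw 0.4
(array([0.4381, 0.0617, 0.04  ]), array([ 62., 218.,  57., 220.]), 'ang of 0->1', np.float64(25.4))
```

```bash
python3 -m crank '[{"dx":-0.013,"dy":-0.005,"dz":0.05,"yaw":0.4},{"dx":-0.013,"dy":-0.005,"dz":0.08,"yaw":0.4},{"dx":-0.013,"dy":-0.005,"dz":0.11,"yaw":0.4},{"dx":-0.013,"dy":-0.005,"dz":0.13,"yaw":0.4},{"dx":-0.013,"dy":-0.005,"dz":0.143,"yaw":0.4},{"dx":-0.013,"dy":-0.005,"dz":0.143,"yaw":0.4},{"dx":-0.013,"dy":-0.005,"dz":0.143,"yaw":0.4},{"dx":-0.013,"dy":-0.005,"dz":0.143,"yaw":0.4}]'
python3 -m crank '[{"dx":0,"dy":0,"dz":0,"yaw":0},{"dx":0,"dy":0,"dz":0,"yaw":0},{"dx":0,"dy":0,"dz":0,"yaw":0},{"dx":0,"dy":0,"dz":0,"yaw":0},{"dx":0,"dy":0,"dz":0,"yaw":0},{"dx":0,"dy":0,"dz":0,"yaw":0},{"dx":0,"dy":0,"dz":0,"yaw":0},{"dx":0,"dy":0,"dz":0,"yaw":0}]' -1 50
python3 - <<'E'
from h import *
s();go(.524,.0418,.022,25.5-60.5)
E
```

```text
t: 2.45
tcp_pos: [0.4534, 0.0327, 0.0081]
ee_rot: [0.0, 0.534, 0.846, 0.001]
wrist_force: [0.2, 0.7, 0.8]
gripper_width: 0.0871
gripper_force: 0.0
t: 3.12
tcp_pos: [0.4539, 0.0318, 0.0078]
ee_rot: [0.001, 0.535, 0.845, 0.001]
wrist_force: [0.8, 1.3, 6.1]
gripper_width: 0.0632
gripper_force: 49.9
t 3.1167 tcp [0.4539 0.0318 0.0078] q [8.000e-04 5.346e-01 8.451e-01 9.000e-04] F [0.8 1.3 6.1] w 0.06315278049125976 gf 49.94496524333954 j [-0.45  0.42  0.35  2.23 -0.28  0.53  0.56]
rows d [-0.021   0.0677 -0.014 ] tool y ang 25.4 yaw 60.4
```

```bash
python3 -m crank '[{"dx":0,"dy":0,"dz":-0.008,"yaw":0},{"dx":0,"dy":0,"dz":-0.015,"yaw":0},{"dx":0,"dy":0,"dz":-0.015,"yaw":6},{"dx":0,"dy":0,"dz":-0.015,"yaw":12},{"dx":0,"dy":0,"dz":-0.015,"yaw":18},{"dx":0,"dy":0,"dz":-0.015,"yaw":24},{"dx":0,"dy":0,"dz":-0.015,"yaw":30},{"dx":-0.003,"dy":0.01,"dz":-0.015,"yaw":36},{"dx":-0.007,"dy":0.023,"dz":-0.015,"yaw":42},{"dx":-0.01,"dy":0.034,"dz":-0.015,"yaw":48},{"dx":-0.014,"dy":0.045,"dz":-0.015,"yaw":54},{"dx":-0.018,"dy":0.056,"dz":-0.015,"yaw":60}]'
python3 - <<'E'
from h import *
s();go(.524,.0418,.022,25.5-60.5); save("top","f",(190,130,460,325),2.96); save("side","g",(60,150,330,345),2.96)
E
```

```text
t: 4.12
tcp_pos: [0.5101, 0.0394, 0.0222]
ee_rot: [-0.001, 0.887, 0.463, -0.001]
wrist_force: [0.3, -1.1, -3.6]
gripper_width: 0.0633
gripper_force: 49.9
t 4.1167 tcp [0.5101 0.0394 0.0222] q [-6.000e-04  8.865e-01  4.627e-01 -1.000e-03] F [ 0.3 -1.1 -3.6] w 0.0633216313479582 gf 49.90903079509735 j [-0.65  0.52  0.64  2.1  -0.5   0.67 -0.29]
rows d [0.0099 0.01   0.0001] tool y ang -34.9 yaw 0.1
```

View pics/g.png

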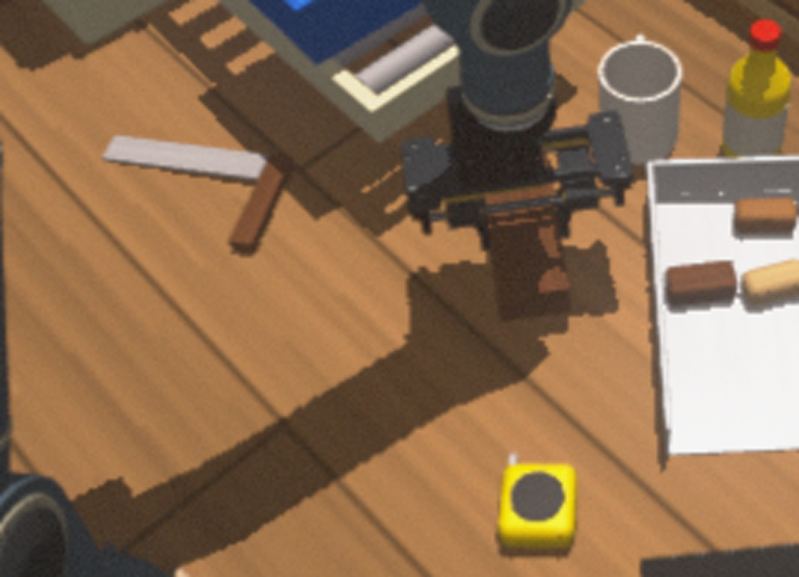

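The packer is held level and pointing at the jack. I'll slide it in, lower it and release.

```bash
python3 -m crank '[{"dx":0.005,"dy":0.005,"dz":0,"yaw":0},{"dx":0.0099,"dy":0.01,"dz":0,"yaw":0},{"dx":0.0099,"dy":0.01,"dz":0,"yaw":0},{"dx":0.0099,"dy":0.01,"dz":0.007,"yaw":0},{"dx":0.0099,"dy":0.01,"dz":0.0135,"yaw":0},{"dx":0.0099,"dy":0.01,"dz":0.0145,"yaw":0},{"dx":0.0099,"dy":0.01,"dz":0.0145,"yaw":0},{"dx":0.0099,"dy":0.01,"dz":0.0145,"yaw":0}]'
python3 - <<'E'
from h import *
s()
E
python3 -m crank '[{"dx":0,"dy":0,"dz":0,"yaw":0},{"dx":0,"dy":0,"dz":0,"yaw":0},{"dx":0,"dy":0,"dz":0,"yaw":0},{"dx":0,"dy":0,"dz":0,"yaw":0},{"dx":0,"dy":0,"dz":0,"yaw":0},{"dx":0,"dy":0,"dz":0,"yaw":0},{"dx":0,"dy":0,"dz":-0.03,"yaw":0},{"dx":0,"dy":0,"dz":-0.06,"yaw":0},{"dx":0,"dy":0,"dz":-0.06,"yaw":0}]' 1
python3 - <<'E'
from h import *
s();go(.47,-.02,.27)
E
```

```text
t: 4.88
tcp_pos: [0.5242, 0.0417, 0.0076]
ee_rot: [-0.001, 0.885, 0.465, -0.0]
wrist_force: [-1.6, 0.4, 1.3]
gripper_width: 0.0635
gripper_force: 49.9
t 4.8833 tcp [0.5242 0.0417 0.0076] q [-5.000e-04  8.855e-01  4.647e-01 -3.000e-04] F [-1.6  0.4  1.3] w 0.06345253507467057 gf 49.93383228778839 j [-0.63  0.56  0.61  2.08 -0.52  0.66 -0.27]
t: 5.63
tcp_pos: [0.5285, 0.0414, 0.072]
ee_rot: [0.001, 0.886, 0.464, 0.004]
wrist_force: [1.1, -0.5, -0.2]
gripper_width: 0.0867
gripper_force: 0.0
t 5.6333 tcp [0.5285 0.0414 0.072 ] q [0.0013 0.8856 0.4645 0.0041] F [ 1.1 -0.5 -0.2] w 0.08673962651008862 gf 0.0 j [-0.7   0.46  0.71  2.04 -0.43  0.78 -0.34]
rows d [-0.0826 -0.012  -0.1986] tool y ang -34.7 yaw None
```

```bash
python3 -m crank '[{"dx":-0.04,"dy":0,"dz":-0.04,"yaw":0},{"dx":-0.08,"dy":-0.01,"dz":-0.08,"yaw":0},{"dx":-0.08,"dy":-0.01,"dz":-0.12,"yaw":0},{"dx":-0.08,"dy":-0.01,"dz":-0.16,"yaw":0},{"dx":-0.08,"dy":-0.01,"dz":-0.2,"yaw":0},{"dx":-0.08,"dy":-0.01,"dz":-0.24,"yaw":0},{"dx":-0.08,"dy":-0.01,"dz":-0.24,"yaw":0},{"dx":-0.08,"dy":-0.01,"dz":-0.24,"yaw":0}]'
python3 - <<'E'
from h import *
s();go(.65,.1375,.31,-35); save("side","i",(60,150,330,345),2.96); save("top","ii")
E
```

```text
t: 6.3
tcp_pos: [0.4739, -0.0186, 0.3121]
ee_rot: [0.0, 0.885, 0.465, 0.005]
wrist_force: [-0.1, -0.3, 0.1]
gripper_width: 0.087
gripper_force: 0.0
t 6.3 tcp [ 0.4739 -0.0186  0.3121] q [4.000e-04 8.854e-01 4.648e-01 5.000e-03] F [-0.1 -0.3  0.1] w 0.08701558630716104 gf 0.0 j [-0.9   0.02  0.88  1.87 -0.02  1.25 -0.61]
rows d [0.2285 0.0563 0.0044] tool y ang -34.6 yaw 0.4
```

View pics/i.png

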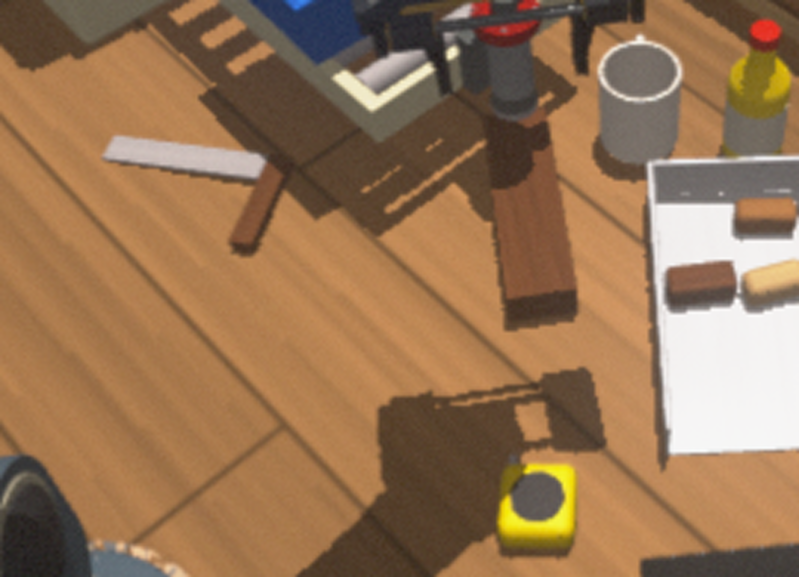

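The packer lies under the foot, its near end at crop (507,298)–(577,290).

```bash
python3 -m crank '[{"dx":0.04,"dy":0.01,"dz":0,"yaw":0},{"dx":0.08,"dy":0.02,"dz":0,"yaw":0},{"dx":0.12,"dy":0.03,"dz":0,"yaw":0},{"dx":0.16,"dy":0.04,"dz":0,"yaw":0},{"dx":0.2,"dy":0.05,"dz":0,"yaw":0},{"dx":0.2285,"dy":0.0563,"dz":0,"yaw":0},{"dx":0.2285,"dy":0.0563,"dz":0,"yaw":0},{"dx":0.2285,"dy":0.0563,"dz":0,"yaw":0},{"dx":0.2285,"dy":0.0563,"dz":0,"yaw":0}]'
python3 - <<'E'
from h import *
s();go(.65,.1375,.243,-35)
P=px2w("side",np.array([(507,298),(577,290),(494,150),(552,135)])/2.96+[60,150],.04);print(P.round(4))
n=P[:2].mean(0)[:2];ax=(P[2]-P[0]+P[3]-P[1])[:2];ax/=np.linalg.norm(ax);d=np.array([.59,.136])-n
print("axis ang",np.degrees(np.arctan2(ax[1],ax[0])),"foot along",d@ax,"off",ax[0]*d[1]-ax[1]*d[0])
E
```

```text
t: 7.15
tcp_pos: [0.6463, 0.1361, 0.3055]
ee_rot: [0.0, 0.886, 0.464, -0.002]
wrist_force: [0.7, 0.2, 0.3]
gripper_width: 0.087
gripper_force: 0.0
t 7.15 tcp [0.6463 0.1361 0.3055] q [ 1.000e-04  8.859e-01  4.639e-01 -2.200e-03] F [0.7 0.2 0.3] w 0.08703981288536645 gf 0.0 j [-0.81  0.47  0.82  1.46 -0.34  1.37 -0.58]
rows d [0.0035 0.0023 0.0625] tool y ang -34.7 yaw 0.3
[[ 0.4573  0.0007  0.04  ]
 [ 0.5068 -0.0372  0.04  ]
 [ 0.5622  0.1365  0.04  ]
 [ 0.6148  0.1105  0.04  ]]
axis ang 53.0994904503436 foot along 0.18816264677123673 off 0.006288075931973849
```

```bash
python3 -m crank '[{"dx":0.0035,"dy":0.0023,"dz":0.02,"yaw":0},{"dx":0.0035,"dy":0.0023,"dz":0.04,"yaw":0},{"dx":0.0035,"dy":0.0023,"dz":0.055,"yaw":0},{"dx":0.0035,"dy":0.0023,"dz":0.062,"yaw":0},{"dx":0.0035,"dy":0.0023,"dz":0.062,"yaw":0},{"dx":0.0035,"dy":0.0023,"dz":0.062,"yaw":0},{"dx":0.0035,"dy":0.0023,"dz":0.062,"yaw":0}]'
python3 -m crank '[{"dx":0,"dy":0,"dz":0,"yaw":0},{"dx":0,"dy":0,"dz":0,"yaw":0},{"dx":0,"dy":0,"dz":0,"yaw":0},{"dx":0,"dy":0,"dz":0,"yaw":0},{"dx":0,"dy":0,"dz":0,"yaw":0},{"dx":0,"dy":0,"dz":0,"yaw":0},{"dx":0,"dy":0,"dz":0,"yaw":0},{"dx":0,"dy":0,"dz":0,"yaw":0},{"dx":0,"dy":0,"dz":0,"yaw":0},{"dx":0,"dy":0,"dz":0,"yaw":0}]' -1 30
python3 - <<'E'
from h import *
s(); go(.65,.1375,.243)
S=r.sense();q=S["ee_rot"];R=Ro.from_quat([q[1],q[2],q[3],q[0]]).as_matrix()
for a in range(30,361,30):
    d=.06*np.array([np.cos(-np.radians(a))-1,np.sin(-np.radians(a)),0]); print(a,(R.T@d).round(4)[:2])
E
```

```text
t: 7.73
tcp_pos: [0.6516, 0.1386, 0.2472]
ee_rot: [0.0, 0.886, 0.464, 0.001]
wrist_force: [1.0, 0.2, 0.3]
gripper_width: 0.0872
gripper_force: 0.0
t: 8.57
tcp_pos: [0.6512, 0.1392, 0.2457]
ee_rot: [-0.0, 0.885, 0.465, 0.0]
wrist_force: [-0.0, -0.4, 0.2]
gripper_width: 0.0282
gripper_force: 0.0
t 8.5667 tcp [0.6512 0.1392 0.2457] q [-0.      0.8854  0.4647  0.    ] F [-0.  -0.4  0.2] w 0.02820191182969734 gf 0.0 j [-0.8   0.51  0.79  1.54 -0.37  1.25 -0.56]
rows d [-0.0021  0.      0.0027] tool y ang -34.6 yaw None
30 [-0.0293  0.0104]
60 [-0.0598  0.0048]
90 [-0.0835 -0.0153]
120 [-0.0939 -0.0446]
150 [-0.0883 -0.0751]
180 [-0.0682 -0.0988]
210 [-0.0389 -0.1092]
240 [-0.0084 -0.1036]
270 [ 0.0153 -0.0835]
300 [ 0.0257 -0.0542]
330 [ 0.0201 -0.0237]
360 [ 0. -0.]
```

```bash
python3 -m crank '[{"dx":0,"dy":0,"dz":0,"yaw":0},{"dx":0,"dy":0,"dz":0,"yaw":0},{"dx":0,"dy":0,"dz":0,"yaw":0},{"dx":-0.015,"dy":0.0072,"dz":0,"yaw":0},{"dx":-0.0293,"dy":0.0104,"dz":0,"yaw":0},{"dx":-0.0598,"dy":0.0048,"dz":0,"yaw":0},{"dx":-0.0835,"dy":-0.0153,"dz":0,"yaw":0},{"dx":-0.0835,"dy":-0.0153,"dz":0,"yaw":0},{"dx":-0.0835,"dy":-0.0153,"dz":0,"yaw":0}]'
python3 - <<'E'
from h import *
s(); go(.651,.139,.245); go(.591,.079,.245)
E
```

```text
t: 9.32
tcp_pos: [0.5876, 0.0755, 0.2457]
ee_rot: [-0.0, 0.886, 0.464, -0.004]
wrist_force: [-7.5, -7.3, 3.1]
gripper_width: 0.0251
gripper_force: 30.0
t 9.3167 tcp [0.5876 0.0755 0.2457] q [-4.000e-04  8.859e-01  4.638e-01 -3.800e-03] F [-7.5 -7.3  3.1] w 0.025074990931373716 gf 30.002667903900146 j [-0.82  0.38  0.84  1.71 -0.3   1.19 -0.51]
rows d [0.0883 0.0159 0.0001] tool y ang -34.7 yaw None
rows d [0.0048 0.0008 0.0007] tool y ang -34.7 yaw None
```

Run:
```python
from h import *
R=Ro.from_quat([.8857,.4642,0,0]).as_matrix()
for a in range(-90,-451,-30):
    t=np.radians(a); d=np.array([.590+.06*np.cos(t)-.5912,.136+.06*np.sin(t)-.0792,0]); print(a,(R.T@d).round(4)[:2])
```

```text
-90 [-0.0033  0.0008]
-120 [-0.0138 -0.0284]
-150 [-0.0082 -0.059 ]
-180 [ 0.0119 -0.0826]
-210 [ 0.0411 -0.0931]
-240 [ 0.0717 -0.0875]
-270 [ 0.0954 -0.0674]
-300 [ 0.1058 -0.0382]
-330 [ 0.1003 -0.0076]
-360 [0.0802 0.016 ]
-390 [0.0509 0.0265]
-420 [0.0204 0.0209]
-450 [-0.0033  0.0008]
```

```bash
python3 -m crank '[{"dx":-0.0138,"dy":-0.0284,"dz":0,"yaw":0},{"dx":-0.0082,"dy":-0.059,"dz":0,"yaw":0},{"dx":0.0119,"dy":-0.0826,"dz":0,"yaw":0},{"dx":0.0411,"dy":-0.0931,"dz":0,"yaw":0},{"dx":0.0717,"dy":-0.0875,"dz":0,"yaw":0},{"dx":0.0954,"dy":-0.0674,"dz":0,"yaw":0},{"dx":0.1058,"dy":-0.0382,"dz":0,"yaw":0},{"dx":0.1003,"dy":-0.0076,"dz":0,"yaw":0},{"dx":0.0802,"dy":0.016,"dz":0,"yaw":0},{"dx":0.0509,"dy":0.0265,"dz":0,"yaw":0},{"dx":0.0204,"dy":0.0209,"dz":0,"yaw":0},{"dx":-0.0033,"dy":0.0008,"dz":0,"yaw":0}]'
python3 - <<'E'
from h import *
s()
E
```

```text
t: 10.32
tcp_pos: [0.5929, 0.0745, 0.2457]
ee_rot: [0.001, 0.886, 0.463, 0.002]
wrist_force: [5.5, 8.3, 0.6]
gripper_width: 0.025
gripper_force: 30.0
t 10.3167 tcp [0.5929 0.0745 0.2457] q [0.0013 0.8862 0.4633 0.0024] F [5.5 8.3 0.6] w 0.02497895115590949 gf 29.99862849712372 j [-0.81  0.38  0.83  1.71 -0.3   1.18 -0.51]
```

```bash
python3 -m crank '[{"dx":-0.0105,"dy":-0.0292,"dz":0,"yaw":0},{"dx":-0.0049,"dy":-0.0598,"dz":0,"yaw":0},{"dx":0.0152,"dy":-0.0834,"dz":0,"yaw":0},{"dx":0.0444,"dy":-0.0939,"dz":0,"yaw":0},{"dx":0.0597,"dy":-0.0937,"dz":0,"yaw":0}]'
python3 -m crank '[{"dx":0.0153,"dy":0.0054,"dz":0,"yaw":0},{"dx":0.028,"dy":0.014,"dz":0,"yaw":0},{"dx":0.039,"dy":0.0255,"dz":0,"yaw":0}]'
python3 - <<'E'
from h import *
s()
E
```

```text
t: 10.73
tcp_pos: [0.5488, 0.1776, 0.2458]
ee_rot: [0.004, 0.885, 0.466, 0.001]
wrist_force: [4.1, -12.5, -1.4]
gripper_width: 0.0252
gripper_force: 30.0
t: 10.98
tcp_pos: [0.5887, 0.1952, 0.2457]
ee_rot: [-0.0, 0.885, 0.465, -0.003]
wrist_force: [-5.8, -5.9, 5.6]
gripper_width: 0.025
gripper_force: 30.0
t 10.9833 tcp [0.5887 0.1952 0.2457] q [-0.      0.8851  0.4653 -0.0033] F [-5.8 -5.9  5.6] w 0.02495152447869369 gf 29.986823201179504 j [-0.96  0.42  0.79  1.65 -0.32  1.21 -0.69]
```

```bash
python3 -m crank '[{"dx":0.0071,"dy":0.014,"dz":0,"yaw":0},{"dx":0.0104,"dy":0.0292,"dz":0,"yaw":0},{"dx":0.0096,"dy":0.0449,"dz":0,"yaw":0}]'
python3 -m crank '[{"dx":-0.0021,"dy":0.0075,"dz":0,"yaw":0},{"dx":-0.0047,"dy":0.0149,"dz":0,"yaw":0}]'
python3 - <<'E'
from h import *
S=r.sense();s();d=S["tcp_pos"][:2]-np.array([.590,.136]);a=np.arctan2(d[1],d[0]);print("ang",np.degrees(a),"crank",4*np.pi+np.pi/2-a,"r",np.hypot(*d),"tang",S["wrist_force"][:2]@[-np.sin(a),np.cos(a)])
E
```

```text
t: 11.23
tcp_pos: [0.6304, 0.181, 0.2457]
ee_rot: [-0.003, 0.885, 0.466, -0.003]
wrist_force: [-9.8, 2.8, 7.5]
gripper_width: 0.0249
gripper_force: 30.0
t: 11.4
tcp_pos: [0.6403, 0.1703, 0.2458]
ee_rot: [-0.004, 0.885, 0.466, -0.002]
wrist_force: [-6.8, 6.4, 6.4]
gripper_width: 0.025
gripper_force: 30.0
t 11.4 tcp [0.6403 0.1703 0.2458] q [-0.0041  0.8846  0.4664 -0.0015] F [-6.8  6.4  6.4] w 0.025005264065683756 gf 29.986424446105957 j [-0.84  0.5   0.78  1.54 -0.37  1.26 -0.61]
ang 34.30968645248391 crank 13.538349947231332 r 0.060841354671735424 tang 9.160932246863227
```

The crank is stiffening (6 → 9 N), so contact is made. I'll turn a little further.

```bash
python3 -m crank '[{"dx":-0.004,"dy":0.0068,"dz":0,"yaw":0},{"dx":-0.0086,"dy":0.0132,"dz":0,"yaw":0},{"dx":-0.0141,"dy":0.0188,"dz":0,"yaw":0},{"dx":-0.018,"dy":0.022,"dz":0,"yaw":0}]'
python3 - <<'E'
from h import *
S=r.sense();s();d=S["tcp_pos"][:2]-np.array([.590,.136]);a=np.arctan2(d[1],d[0]);print("ang",np.degrees(a),"crank",4*np.pi+np.pi/2-a,"r",np.hypot(*d),"tang",S["wrist_force"][:2]@[-np.sin(a),np.cos(a)])
E
python3 -m crank '[{"dx":0,"dy":0,"dz":0,"yaw":0},{"dx":0,"dy":0,"dz":0,"yaw":0}]'
```

```text
t: 11.73
tcp_pos: [0.6505, 0.146, 0.2459]
ee_rot: [-0.004, 0.884, 0.467, 0.002]
wrist_force: [1.4, 10.0, 1.1]
gripper_width: 0.0252
gripper_force: 30.0
t 11.7333 tcp [0.6505 0.146  0.2459] q [-0.0041  0.8841  0.4673  0.0024] F [ 1.4 10.   1.1] w 0.02518063231479297 gf 29.978343844413757 j [-0.8   0.5   0.78  1.54 -0.37  1.25 -0.56]
ang 9.408061261954428 crank 13.97296529590363 r 0.0612884178047938 tang 9.647680587244139
t: 11.9
tcp_pos: [0.6507, 0.1449, 0.2459]
ee_rot: [-0.003, 0.884, 0.467, 0.002]
wrist_force: [1.8, 7.2, 0.8]
gripper_width: 0.0253
gripper_force: 30.0
```

```bash
python3 -m crank '[{"dx":0,"dy":0,"dz":0,"yaw":0},{"dx":0,"dy":0,"dz":0,"yaw":0},{"dx":0,"dy":0,"dz":0,"yaw":0},{"dx":0,"dy":0,"dz":0,"yaw":0},{"dx":0,"dy":0,"dz":0,"yaw":0},{"dx":0,"dy":0,"dz":0,"yaw":0},{"dx":0,"dy":0,"dz":0,"yaw":0},{"dx":0,"dy":0,"dz":-0.03,"yaw":0},{"dx":0,"dy":0,"dz":-0.06,"yaw":0},{"dx":0,"dy":0,"dz":-0.08,"yaw":0},{"dx":0,"dy":0,"dz":-0.08,"yaw":0}]' 1
python3 - <<'E'
from h import *
s(); go(.45,-.25,.32)
E
```

```text
t: 12.82
tcp_pos: [0.6521, 0.1381, 0.331]
ee_rot: [0.001, 0.886, 0.465, 0.004]
wrist_force: [-0.5, -0.5, 0.5]
gripper_width: 0.0851
gripper_force: 0.0
t 12.8167 tcp [0.6521 0.1381 0.331 ] q [0.0012 0.8855 0.4646 0.0042] F [-0.5 -0.5  0.5] w 0.0850948403966956 gf 0.0 j [-0.8   0.45  0.81  1.42 -0.33  1.4  -0.6 ]
rows d [-0.4343  0.0542  0.0086] tool y ang -34.6 yaw None
```

```bash
python3 -m crank '[{"dx":-0.04,"dy":0.005,"dz":0,"yaw":0},{"dx":-0.08,"dy":0.01,"dz":0,"yaw":6},{"dx":-0.12,"dy":0.015,"dz":0,"yaw":12},{"dx":-0.16,"dy":0.02,"dz":0,"yaw":18},{"dx":-0.2,"dy":0.025,"dz":0,"yaw":25},{"dx":-0.24,"dy":0.03,"dz":0,"yaw":32},{"dx":-0.28,"dy":0.035,"dz":0,"yaw":39},{"dx":-0.32,"dy":0.04,"dz":0,"yaw":46},{"dx":-0.36,"dy":0.045,"dz":0,"yaw":53},{"dx":-0.4,"dy":0.05,"dz":0,"yaw":60},{"dx":-0.4343,"dy":0.0542,"dz":0,"yaw":67},{"dx":-0.4343,"dy":0.0542,"dz":0,"yaw":74}]'
python3 - <<'E'
from h import *
s(); go(.417,-.390,.12,-124)
a=eyes.grab_frame("top");save("top","j",(160,100,460,325),2.66)
E
```

```text
t: 13.82
tcp_pos: [0.4421, -0.257, 0.326]
ee_rot: [0.001, 0.985, -0.171, 0.0]
wrist_force: [-1.0, 0.6, 0.1]
gripper_width: 0.0871
gripper_force: 0.0
t 13.8167 tcp [ 0.4421 -0.257   0.326 ] q [ 5.000e-04  9.852e-01 -1.712e-01  1.000e-04] F [-1.   0.6  0.1] w 0.08711947674148547 gf 0.0 j [-0.61  0.19  1.24  1.78 -0.18  1.3  -1.24]
rows d [0.0212 0.1335 0.2061] tool y ang -109.7 yaw 14.3
```

View pics/j.png

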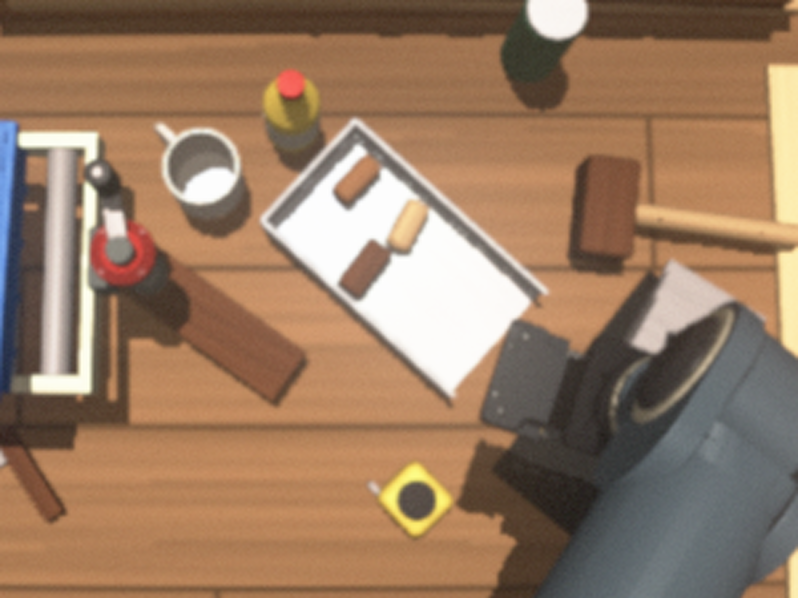

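The tray, packer and jack look right. The scoop's lip corner, now at (670,262), has moved about 12 raw px, so it was knocked. I'll use the side camera.

Run:
```python
from h import *
save("side","k",(230,250,500,420),2.96)
```

```text
(no output)
```

View pics/k.png

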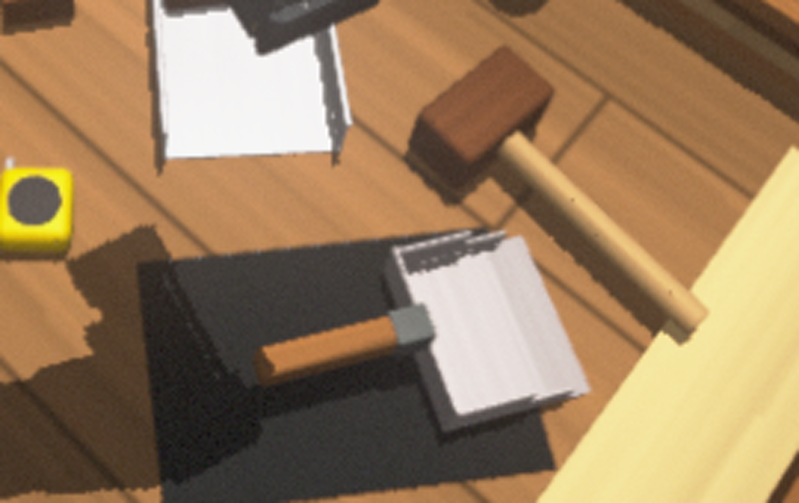

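The scoop now has its lip at crop (522,236)–(590,392), handle end near (261,366) and ferrule near (412,327).

Run:
```python
from h import *
q=lambda l,z:px2w("side",np.array(l)/2.96+[230,250],z)
L=q([(522,236),(590,392)],.004);H=q([(261,366),(412,327)],.054);B=q([(395,243),(440,430)],[.052,.004])
T=px2w("top",np.array([(670,262),(762,318)])/2.66+[160,100],.004)
print(L.round(4),T.round(4),H.round(4),B.round(4))
m=L.mean(0)[:2]; m2=(T.mean(0))[:2]
for mm in(m,m2):
  d=mm-H[0][:2];print("len",np.linalg.norm(d),"ang",np.degrees(np.arctan2(d[1],d[0])),"grip",H[0][:2]+.1*d/np.linalg.norm(d), mm-.15*d/np.linalg.norm(d))
for v in (L[1]-L[0],T[1]-T[0]): print("lip normal ang",np.degrees(np.arctan2(v[1],v[0]))+90)
```

```text
[[ 0.6158 -0.4485  0.004 ]
 [ 0.5473 -0.5567  0.004 ]] [[ 0.611  -0.446   0.004 ]
 [ 0.5475 -0.5507  0.004 ]] [[ 0.373  -0.3724  0.054 ]
 [ 0.4726 -0.4335  0.054 ]] [[ 0.5168 -0.3843  0.052 ]
 [ 0.4454 -0.4911  0.004 ]]
len 0.24587077276241967 ang -31.985288585447513 grip [ 0.45784524 -0.42533745] [ 0.45434289 -0.42315019]
len 0.24165156207221783 ang -31.42167509096581 grip [ 0.45836219 -0.42450054] [ 0.45123802 -0.42014823]
lip normal ang -32.33575718644482
lip normal ang -31.253672497944663
```

```bash
python3 - <<'E'
from h import *
go(.458,-.4245,.12,-122)
E
python3 -m crank '[{"dx":0,"dy":0.04,"dz":0.03,"yaw":3},{"dx":0,"dy":0.08,"dz":0.06,"yaw":6},{"dx":0,"dy":0.12,"dz":0.09,"yaw":9},{"dx":0,"dy":0.15,"dz":0.12,"yaw":12},{"dx":0,"dy":0.15,"dz":0.15,"yaw":12},{"dx":0,"dy":0.15,"dz":0.15,"yaw":12}]'
python3 - <<'E'
from h import *
s();go(.458,-.4245,.12,-122)
E
```

```text
rows d [0.0657 0.1631 0.2051] tool y ang -108.5 yaw 13.5
t: 14.47
tcp_pos: [0.3969, -0.3905, 0.1701]
ee_rot: [-0.001, 0.965, -0.264, -0.005]
wrist_force: [-1.1, 2.3, -0.3]
gripper_width: 0.087
gripper_force: 0.0
t 14.4667 tcp [ 0.3969 -0.3905  0.1701] q [-0.0011  0.9646 -0.2636 -0.0045] F [-1.1  2.3 -0.3] w 0.08704244203216645 gf 0.0 j [-0.08  0.49  1.07  1.89 -0.49  1.07 -0.91]
rows d [ 0.0704 -0.0019  0.0495] tool y ang -120.6 yaw 1.4
```

Joint 3 is drifting back towards centre, so I'll go on to the grasp.

```bash
python3 -m crank '[{"dx":0.03,"dy":-0.002,"dz":0,"yaw":1.4},{"dx":0.06,"dy":-0.002,"dz":0,"yaw":1.4},{"dx":0.07,"dy":-0.002,"dz":0.02,"yaw":1.4},{"dx":0.07,"dy":-0.002,"dz":0.05,"yaw":1.4},{"dx":0.07,"dy":-0.002,"dz":0.05,"yaw":1.4},{"dx":0.07,"dy":-0.002,"dz":0.05,"yaw":1.4},{"dx":0.07,"dy":-0.002,"dz":0.05,"yaw":1.4}]'
python3 - <<'E'
from h import *
s();go(.458,-.4245,.036,-122)
E
```

```text
t: 15.05
tcp_pos: [0.462, -0.4251, 0.127]
ee_rot: [0.0, 0.962, -0.275, 0.001]
wrist_force: [0.1, 0.2, 0.9]
gripper_width: 0.087
gripper_force: 0.0
t 15.05 tcp [ 0.462  -0.4251  0.127 ] q [ 1.000e-04  9.616e-01 -2.745e-01  5.000e-04] F [0.1 0.2 0.9] w 0.08697315974862621 gf 0.0 j [ 0.02  0.64  0.98  1.77 -0.61  1.06 -0.91]
rows d [-0.0038  0.0017  0.091 ] tool y ang -121.9 yaw 0.1
```

```bash
python3 -m crank '[{"dx":-0.002,"dy":0.002,"dz":0.03,"yaw":0},{"dx":-0.002,"dy":0.002,"dz":0.06,"yaw":0},{"dx":-0.002,"dy":0.002,"dz":0.08,"yaw":0},{"dx":-0.002,"dy":0.002,"dz":0.088,"yaw":0},{"dx":-0.002,"dy":0.002,"dz":0.088,"yaw":0},{"dx":-0.002,"dy":0.002,"dz":0.088,"yaw":0},{"dx":-0.002,"dy":0.002,"dz":0.088,"yaw":0}]'
python3 -m crank '[{"dx":0,"dy":0,"dz":0,"yaw":0},{"dx":0,"dy":0,"dz":0,"yaw":0},{"dx":0,"dy":0,"dz":0,"yaw":0},{"dx":0,"dy":0,"dz":0,"yaw":0},{"dx":0,"dy":0,"dz":0,"yaw":0},{"dx":0,"dy":0,"dz":0,"yaw":0},{"dx":0,"dy":0,"dz":0,"yaw":0},{"dx":0,"dy":0,"dz":0,"yaw":0},{"dx":0,"dy":0,"dz":0,"yaw":0},{"dx":0,"dy":0,"dz":0,"yaw":0},{"dx":0,"dy":0,"dz":0,"yaw":0},{"dx":0,"dy":0,"dz":0,"yaw":0}]' -1 60
python3 -m crank '[{"dx":0,"dy":0,"dz":0,"yaw":0},{"dx":0,"dy":0,"dz":0,"yaw":0},{"dx":0,"dy":0,"dz":-0.02,"yaw":0},{"dx":0,"dy":0,"dz":-0.04,"yaw":0},{"dx":0,"dy":0,"dz":-0.06,"yaw":0},{"dx":0,"dy":0,"dz":-0.08,"yaw":0},{"dx":0,"dy":0,"dz":-0.1,"yaw":0},{"dx":0,"dy":0,"dz":-0.1,"yaw":0}]'
python3 - <<'E'
from h import *
s();go(.41,-.36,.15,-42.5);save("side","l",(230,230,500,420),2.96)
E
```

```text
t: 15.63
tcp_pos: [0.4593, -0.4274, 0.0399]
ee_rot: [0.001, 0.961, -0.276, 0.002]
wrist_force: [1.1, 0.4, -0.5]
gripper_width: 0.0871
gripper_force: 0.0
t: 16.63
tcp_pos: [0.4583, -0.4261, 0.0377]
ee_rot: [-0.0, 0.961, -0.276, -0.0]
wrist_force: [0.7, -1.1, -0.2]
gripper_width: 0.0212
gripper_force: 60.0
t: 17.3
tcp_pos: [0.4593, -0.4282, 0.141]
ee_rot: [0.001, 0.961, -0.276, 0.003]
wrist_force: [-0.7, -1.3, -2.1]
gripper_width: 0.021
gripper_force: 60.0
t 17.3 tcp [ 0.4593 -0.4282  0.141 ] q [ 0.0014  0.9612 -0.2759  0.0027] F [-0.7 -1.3 -2.1] w 0.021003504553557813 gf 59.990079402923584 j [ 0.02  0.63  0.99  1.76 -0.59  1.08 -0.92]
rows d [-0.0779 -0.0317 -0.0095] tool y ang -122.0 yaw -79.5
```

View pics/l.png

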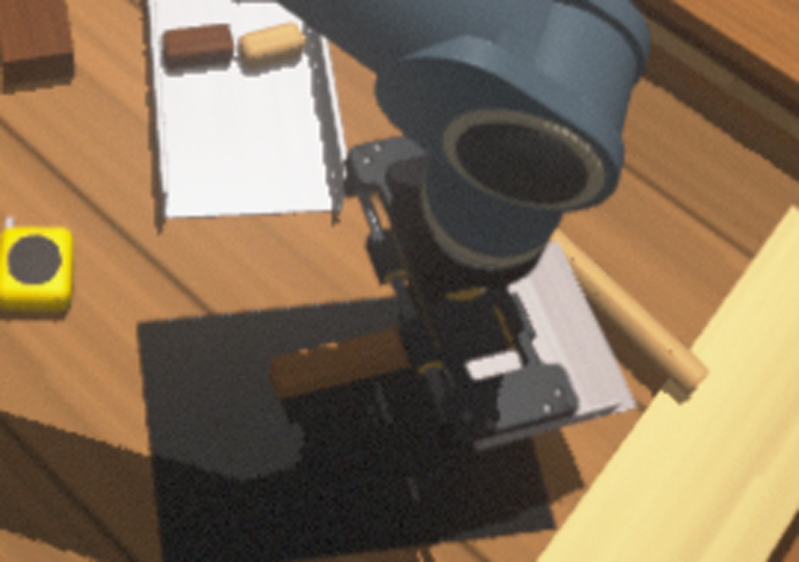

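The scoop is lifted: handle end (270,370), lip corner (633,408). I'll check whether it is level.

Run:
```python
from h import *
g=np.array([.4593,-.4282,.160]);h=np.array([.848,-.53,0]);n=np.array([.53,.848,0])
for t in (-10,-5,0,5,10):   # nose-down deg
    c,s_=np.cos(np.radians(t)),np.sin(np.radians(t))
    P=lambda x,y,z: g+h*(x*c+z*s_)+n*y+np.array([0,0,-x*s_+z*c])
    print(t,((w2px("side",[P(-.1,0,0),P(.15,-.064,-.05)])-[230,230])*2.96).round(0).tolist())
```

```text
-10 [[279.0, 384.0], [666.0, 389.0]]
-5 [[279.0, 379.0], [656.0, 396.0]]
0 [[279.0, 375.0], [645.0, 404.0]]
5 [[281.0, 370.0], [632.0, 412.0]]
10 [[284.0, 365.0], [619.0, 420.0]]
```

```bash
python3 -m crank '[{"dx":-0.008,"dy":-0.003,"dz":-0.01,"yaw":-6},{"dx":-0.016,"dy":-0.006,"dz":-0.01,"yaw":-13},{"dx":-0.024,"dy":-0.01,"dz":-0.01,"yaw":-20},{"dx":-0.032,"dy":-0.013,"dz":-0.01,"yaw":-27},{"dx":-0.04,"dy":-0.016,"dz":-0.01,"yaw":-34},{"dx":-0.048,"dy":-0.02,"dz":-0.01,"yaw":-41},{"dx":-0.056,"dy":-0.023,"dz":-0.01,"yaw":-48},{"dx":-0.064,"dy":-0.026,"dz":-0.01,"yaw":-55},{"dx":-0.072,"dy":-0.03,"dz":-0.01,"yaw":-62},{"dx":-0.078,"dy":-0.032,"dz":-0.01,"yaw":-69},{"dx":-0.078,"dy":-0.032,"dz":-0.01,"yaw":-75},{"dx":-0.078,"dy":-0.032,"dz":-0.01,"yaw":-79.5}]'
python3 -m crank '[{"dx":0,"dy":0,"dz":0,"yaw":0},{"dx":0,"dy":0,"dz":0,"yaw":0}]'
python3 - <<'E'
from h import *
s();save("side","m0");save("top","m",(250,100,520,325),2.66);go(.41,-.36,.05,-42.5)
E
```

```text
t: 18.35
tcp_pos: [0.4079, -0.3562, 0.1458]
ee_rot: [-0.002, 0.914, 0.405, -0.001]
wrist_force: [-0.1, 0.1, -2.1]
gripper_width: 0.021
gripper_force: 60.0
t: 18.52
tcp_pos: [0.4084, -0.3571, 0.1464]
ee_rot: [-0.001, 0.916, 0.402, -0.001]
wrist_force: [-0.1, -0.4, -3.8]
gripper_width: 0.021
gripper_force: 60.0
t 18.5167 tcp [ 0.4084 -0.3571  0.1464] q [-1.000e-03  9.158e-01  4.017e-01 -5.000e-04] F [-0.1 -0.4 -3.8] w 0.021002232041412862 gf 59.989920258522034 j [ 0.09  0.37  0.69  1.94 -0.29  0.94  0.19]
rows d [-0.0009  0.0028  0.0969] tool y ang -42.6 yaw -0.1
```

View pics/m.png

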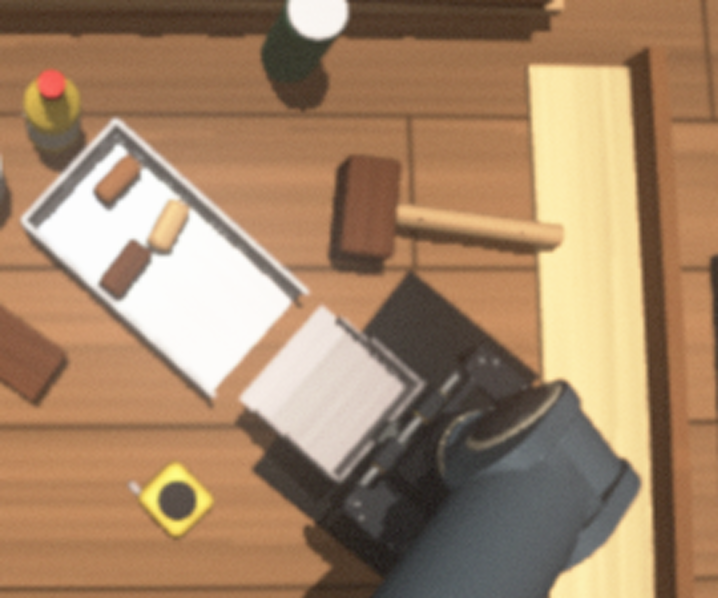

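The scoop is aligned in front of the tray, lip corners at (322,307) and (242,400). Next, its offset from the tray's axis.

Run:
```python
from h import *
c=lambda l,z:px2w("top",np.array(l)/2.66+[250,100],z)[:,:2]
for z in(.095,.11):
  L=c([(322,307),(242,400)],z);v=L[0]-L[1];print("lip",L.round(4).tolist(),"mid",L.mean(0).round(4),"heading",np.degrees(np.arctan2(v[1],v[0]))+90,np.linalg.norm(v))
T=c([(116,119),(22,220),(308,290)],.05);F=c([(213,392),(300,295)],.003)
print(T.round(4).tolist(),F.round(4).tolist())
v=T[0]-T[2];print("wall ang",np.degrees(np.arctan2(v[1],v[0])));v=T[1]-T[0];print("back normal",np.degrees(np.arctan2(v[1],v[0]))-90)
for n in [(.611,-.14)]:
  a=np.radians(47.5);h=np.array([np.cos(a),np.sin(a)]);w=np.array([-h[1],h[0]])
  for k,p in dict(backL=T[1],backR=T[0],endR=T[2],flL=F[0],flR=F[1],grip=r.sense()["tcp_pos"][:2],lip=L.mean(0)).items(): print(k,((p-n)@h).round(4),((p-n)@w).round(4))
```

```text
lip [[0.5516, -0.2982], [0.4561, -0.2136]] mid [ 0.5038 -0.2559] heading 48.47958758437566 0.1275637456668452
lip [[0.5502, -0.2945], [0.456, -0.2111]] mid [ 0.5031 -0.2528] heading 48.47958758437568 0.12582864437899785
[[0.7612, -0.0883], [0.6495, 0.0135], [0.574, -0.2944]] [[0.4654, -0.197], [0.5734, -0.2961]]
wall ang 47.74503765846862
back normal 47.65156500573477
backL 0.1392 0.0753
backR 0.1396 -0.0759
endR -0.1388 -0.0771
flL -0.1404 0.0689
flR -0.1405 -0.0778
grip -0.297 0.0023
lip -0.1561 0.0034
```

```bash
python3 -m crank '[{"dx":0.02,"dy":0.003,"dz":0,"yaw":0.8},{"dx":0.038,"dy":0.003,"dz":0.03,"yaw":0.8},{"dx":0.038,"dy":0.003,"dz":0.06,"yaw":0.8},{"dx":0.038,"dy":0.003,"dz":0.08,"yaw":0.8},{"dx":0.038,"dy":0.003,"dz":0.09,"yaw":0.8},{"dx":0.038,"dy":0.003,"dz":0.098,"yaw":0.8},{"dx":0.038,"dy":0.003,"dz":0.105,"yaw":0.8},{"dx":0.038,"dy":0.003,"dz":0.11,"yaw":0.8},{"dx":0.038,"dy":0.003,"dz":0.111,"yaw":0.8},{"dx":0.038,"dy":0.003,"dz":0.111,"yaw":0.8}]' - 25
python3 -m crank '[{"dx":0.0,"dy":0,"dz":0,"yaw":0},{"dx":0,"dy":0,"dz":0,"yaw":0}]'
python3 - <<'E'
from h import *
s();go(.602,-.15,.036)
E
```

```text
t: 19.45
tcp_pos: [0.4372, -0.3325, 0.0378]
ee_rot: [0.0, 0.918, 0.396, 0.001]
wrist_force: [-1.9, 1.0, 2.1]
gripper_width: 0.0216
gripper_force: 25.0
t: 19.62
tcp_pos: [0.4372, -0.3326, 0.0378]
ee_rot: [0.001, 0.918, 0.396, 0.0]
wrist_force: [-3.0, 0.1, 5.1]
gripper_width: 0.0216
gripper_force: 25.0
t 19.6167 tcp [ 0.4372 -0.3326  0.0378] q [7.000e-04 9.183e-01 3.960e-01 4.000e-04] F [-3.   0.1  5.1] w 0.02164114813742961 gf 25.004999935626984 j [ 0.13  0.53  0.59  2.01 -0.43  0.73  0.23]
rows d [ 0.2459 -0.0055  0.0018] tool y ang -43.3 yaw None
```

```bash
python3 -m crank '[{"dx":0.015,"dy":0,"dz":0.001,"yaw":0},{"dx":0.03,"dy":0,"dz":0.001,"yaw":0},{"dx":0.045,"dy":0,"dz":0.001,"yaw":0},{"dx":0.06,"dy":0,"dz":0.001,"yaw":0},{"dx":0.075,"dy":0,"dz":0.001,"yaw":0},{"dx":0.09,"dy":0,"dz":0.001,"yaw":0},{"dx":0.105,"dy":0,"dz":0.001,"yaw":0},{"dx":0.12,"dy":0,"dz":0.001,"yaw":0},{"dx":0.135,"dy":0,"dz":0.001,"yaw":0},{"dx":0.15,"dy":0,"dz":0.001,"yaw":0},{"dx":0.165,"dy":0,"dz":0.001,"yaw":0},{"dx":0.18,"dy":0,"dz":0.001,"yaw":0}]' - 50
python3 - <<'E'
from h import *
s();go(.602,-.15,.036);save("top","n",(240,120,440,270),4)
E
```

```text
t: 20.62
tcp_pos: [0.5608, -0.2021, 0.0366]
ee_rot: [0.001, 0.918, 0.396, -0.0]
wrist_force: [-2.4, -3.9, 6.4]
gripper_width: 0.0216
gripper_force: 50.0
t 20.6167 tcp [ 0.5608 -0.2021  0.0366] q [ 1.100e-03  9.184e-01  3.956e-01 -2.000e-04] F [-2.4 -3.9  6.4] w 0.02159959803894464 gf 50.00406503677368 j [-0.15  0.59  0.58  1.9  -0.45  0.78 -0.08]
rows d [ 0.0662 -0.0059  0.0005] tool y ang -43.4 yaw None
```

View pics/n.png

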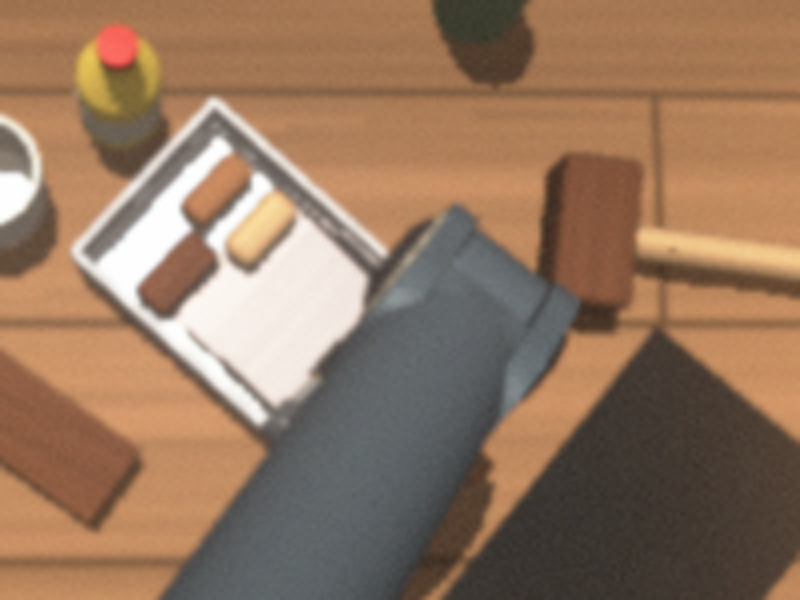

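The light block is riding onto the pan and the other two are being pushed ahead, at (215,188) and (178,272). I'll push on to the wall.

```bash
python3 -m crank '[{"dx":0.01,"dy":0,"dz":0.001,"yaw":0},{"dx":0.02,"dy":0,"dz":0.001,"yaw":0},{"dx":0.03,"dy":0,"dz":0.001,"yaw":0},{"dx":0.038,"dy":0,"dz":0.001,"yaw":0},{"dx":0.046,"dy":0,"dz":0.001,"yaw":0},{"dx":0.053,"dy":0,"dz":0.001,"yaw":0},{"dx":0.06,"dy":0,"dz":0.001,"yaw":0},{"dx":0.066,"dy":0,"dz":0.001,"yaw":0},{"dx":0.07,"dy":0,"dz":0.001,"yaw":0},{"dx":0.07,"dy":0,"dz":0.001,"yaw":0}]' - 60
python3 - <<'E'
from h import *
s()
E
python3 -m crank '[{"dx":0.004,"dy":0,"dz":0,"yaw":0},{"dx":0.007,"dy":0,"dz":0,"yaw":0},{"dx":0.01,"dy":0,"dz":0,"yaw":0},{"dx":0.01,"dy":0,"dz":0,"yaw":0}]'
python3 - <<'E'
from h import *
s();go(.602,-.15,.036);save("top","o",(240,120,440,270),4)
E
```

```text
t: 21.5
tcp_pos: [0.6037, -0.1598, 0.0366]
ee_rot: [0.004, 0.919, 0.395, -0.005]
wrist_force: [-14.0, -15.0, 14.6]
gripper_width: 0.0215
gripper_force: 60.3
t 21.5 tcp [ 0.6037 -0.1598  0.0366] q [ 0.0039  0.9188  0.3946 -0.0052] F [-14.  -15.   14.6] w 0.021522289367849546 gf 60.2716326713562 j [-0.23  0.63  0.59  1.83 -0.45  0.82 -0.18]
t: 21.83
tcp_pos: [0.6065, -0.1597, 0.0366]
ee_rot: [0.006, 0.919, 0.393, -0.009]
wrist_force: [-20.2, -25.1, 16.5]
gripper_width: 0.0213
gripper_force: 60.9
t 21.8333 tcp [ 0.6065 -0.1597  0.0366] q [ 0.0065  0.9194  0.3933 -0.0091] F [-20.2 -25.1  16.5] w 0.02126363638337617 gf 60.859090089797974 j [-0.24  0.64  0.6   1.82 -0.44  0.83 -0.19]
rows d [ 0.0039 -0.01    0.0005] tool y ang -43.7 yaw None
```

View pics/o.png

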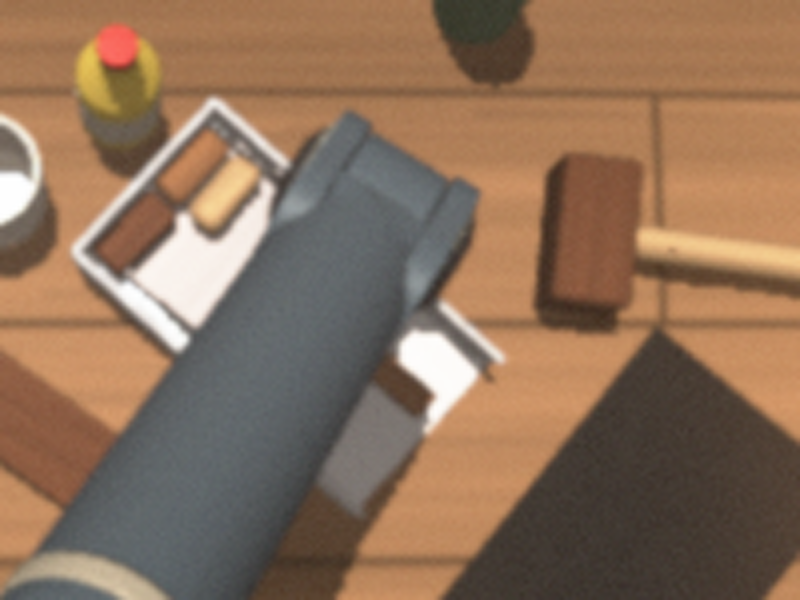

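The two blocks sit against the back wall with the lip working under them, and the pan has drifted towards the right wall. I'll re-centre it and push again with a small wiggle.

```bash
python3 -m crank '[{"dx":-0.01,"dy":-0.004,"dz":0.001,"yaw":-1},{"dx":-0.014,"dy":-0.009,"dz":0.001,"yaw":-1},{"dx":-0.006,"dy":-0.009,"dz":0.001,"yaw":-1},{"dx":0.002,"dy":-0.009,"dz":0.001,"yaw":-1},{"dx":0.006,"dy":-0.011,"dz":0.001,"yaw":-2},{"dx":0.01,"dy":-0.007,"dz":0.001,"yaw":0},{"dx":0.012,"dy":-0.011,"dz":0.001,"yaw":-2},{"dx":0.014,"dy":-0.007,"dz":0.001,"yaw":0},{"dx":0.014,"dy":-0.009,"dz":0.001,"yaw":-1}]'
python3 - <<'E'
from h import *
s();go(.602,-.15,.036);save("side","p",(220,170,370,280),5)
S=r.sense();d=S["tcp_pos"][:2]-np.array([.611,-.14]);print("along",d@[.674,.738],"lat",d@[-.738,.674])
E
```

```text
t: 22.63
tcp_pos: [0.6081, -0.1516, 0.0365]
ee_rot: [0.011, 0.917, 0.399, -0.011]
wrist_force: [-20.7, -37.6, 17.4]
gripper_width: 0.0216
gripper_force: 59.8
t 22.6333 tcp [ 0.6081 -0.1516  0.0365] q [ 0.0105  0.917   0.3986 -0.0114] F [-20.7 -37.6  17.4] w 0.021564239618025432 gf 59.75994517095387 j [-0.26  0.64  0.6   1.82 -0.43  0.82 -0.2 ]
rows d [-0.003  -0.0055  0.0005] tool y ang -43.0 yaw None
along -0.010507384639909577 lat -0.005675523683176628
```

```bash
python3 -m crank '[{"dx":-0.005,"dy":0,"dz":0,"yaw":0},{"dx":-0.01,"dy":0,"dz":-0.004,"yaw":0},{"dx":-0.012,"dy":0,"dz":-0.01,"yaw":0},{"dx":-0.014,"dy":0,"dz":-0.02,"yaw":0},{"dx":-0.016,"dy":0,"dz":-0.03,"yaw":0},{"dx":-0.018,"dy":0,"dz":-0.04,"yaw":0},{"dx":-0.02,"dy":0,"dz":-0.055,"yaw":0},{"dx":-0.02,"dy":0,"dz":-0.07,"yaw":0},{"dx":-0.02,"dy":0,"dz":-0.085,"yaw":0},{"dx":-0.02,"dy":0,"dz":-0.1,"yaw":0},{"dx":-0.02,"dy":0,"dz":-0.1,"yaw":0}]'
python3 - <<'E'
from h import *
s();go(.505,.254,.33);save("side","p",(220,120,370,270),3.9)
save("top","q",(240,120,440,270),4)
a=cv2.imread("pics/p.png");b=cv2.resize(cv2.imread("pics/q.png"),None,fx=.6,fy=.6)
w=np.zeros((600,790,3),np.uint8);a=cv2.resize(a,(400,400));b=cv2.resize(b,(390,292));w[:400,:400]=a;w[:292,400:]=b;cv2.imwrite("pics/pq.png",w[:400])
E
```

```text
t: 23.6
tcp_pos: [0.6079, -0.1395, 0.1366]
ee_rot: [0.001, 0.914, 0.405, 0.003]
wrist_force: [1.0, -0.7, -3.6]
gripper_width: 0.021
gripper_force: 59.9
t 23.6 tcp [ 0.6079 -0.1395  0.1366] q [9.000e-04 9.143e-01 4.050e-01 3.300e-03] F [ 1.  -0.7 -3.6] w 0.02096905939686062 gf 59.948540925979614 j [-0.31  0.51  0.65  1.77 -0.36  0.99 -0.25]
rows d [ 0.2233 -0.3398 -0.1936] tool y ang -42.2 yaw None
```

View pics/pq.png

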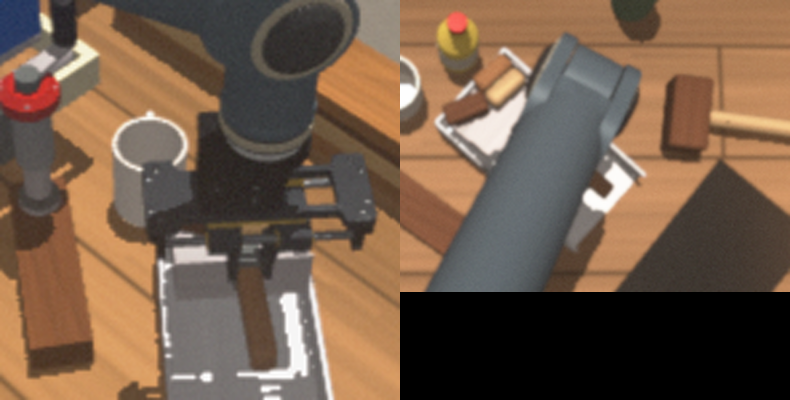

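All three offcuts are on the pan (they overlap the back wall from above at (495,75), (505,88), (465,108)). The foot stands on the packer. I'll lift smoothly and carry them to the crate.

```bash
python3 -m crank '[{"dx":0,"dy":0,"dz":-0.008,"yaw":0},{"dx":0,"dy":0,"dz":-0.022,"yaw":0},{"dx":0,"dy":0,"dz":-0.04,"yaw":0},{"dx":0,"dy":0,"dz":-0.06,"yaw":0},{"dx":0,"dy":0,"dz":-0.08,"yaw":0},{"dx":0,"dy":0,"dz":-0.1,"yaw":0},{"dx":0,"dy":0,"dz":-0.12,"yaw":0},{"dx":0,"dy":0,"dz":-0.14,"yaw":0},{"dx":0,"dy":0,"dz":-0.16,"yaw":0},{"dx":0,"dy":0,"dz":-0.18,"yaw":0},{"dx":0,"dy":0,"dz":-0.195,"yaw":0},{"dx":0,"dy":0,"dz":-0.205,"yaw":0}]'
python3 -m crank '[{"dx":0,"dy":-0.005,"dz":-0.008,"yaw":0},{"dx":0.003,"dy":-0.015,"dz":-0.01,"yaw":0},{"dx":0.009,"dy":-0.03,"dz":-0.01,"yaw":0},{"dx":0.018,"dy":-0.048,"dz":-0.01,"yaw":0},{"dx":0.03,"dy":-0.068,"dz":-0.01,"yaw":0},{"dx":0.042,"dy":-0.088,"dz":-0.01,"yaw":0},{"dx":0.054,"dy":-0.108,"dz":-0.01,"yaw":0},{"dx":0.066,"dy":-0.128,"dz":-0.01,"yaw":0},{"dx":0.078,"dy":-0.148,"dz":-0.01,"yaw":0},{"dx":0.09,"dy":-0.166,"dz":-0.01,"yaw":0},{"dx":0.1,"dy":-0.182,"dz":-0.01,"yaw":0},{"dx":0.109,"dy":-0.195,"dz":-0.01,"yaw":0}]'
python3 - <<'E'
from h import *
s();go(.505,.254,.35)
E
```

```text
t: 24.7
tcp_pos: [0.6052, -0.1408, 0.3398]
ee_rot: [0.0, 0.915, 0.404, 0.0]
wrist_force: [0.9, 0.3, -2.5]
gripper_width: 0.0212
gripper_force: 59.9
t: 25.7
tcp_pos: [0.5319, 0.0735, 0.3475]
ee_rot: [-0.001, 0.914, 0.406, -0.001]
wrist_force: [1.3, 0.4, -3.7]
gripper_width: 0.0213
gripper_force: 59.9
t 25.7 tcp [0.5319 0.0735 0.3475] q [-0.001   0.9141  0.4055 -0.0014] F [ 1.3  0.4 -3.7] w 0.02126495738318692 gf 59.94542956352234 j [-0.76  0.15  0.64  1.67 -0.09  1.35 -0.85]
rows d [ 0.1157 -0.141  -0.0023] tool y ang -42.2 yaw None
```

```bash
python3 -m crank '[{"dx":0.01,"dy":-0.012,"dz":0,"yaw":0},{"dx":0.021,"dy":-0.026,"dz":0,"yaw":0},{"dx":0.033,"dy":-0.041,"dz":0,"yaw":0},{"dx":0.046,"dy":-0.057,"dz":0,"yaw":0},{"dx":0.06,"dy":-0.074,"dz":0,"yaw":0},{"dx":0.074,"dy":-0.091,"dz":0,"yaw":0},{"dx":0.087,"dy":-0.107,"dz":0,"yaw":0},{"dx":0.098,"dy":-0.12,"dz":0,"yaw":0},{"dx":0.107,"dy":-0.131,"dz":0,"yaw":0},{"dx":0.113,"dy":-0.138,"dz":0,"yaw":0},{"dx":0.116,"dy":-0.141,"dz":0,"yaw":0},{"dx":0.116,"dy":-0.141,"dz":0,"yaw":0}]'
python3 -m crank '[{"dx":0,"dy":0,"dz":0.01,"yaw":0},{"dx":0,"dy":0,"dz":0.025,"yaw":0},{"dx":0,"dy":0,"dz":0.04,"yaw":0},{"dx":0,"dy":0,"dz":0.045,"yaw":0},{"dx":0,"dy":0,"dz":0.045,"yaw":0}]'
python3 - <<'E'
from h import *
s();go(.505,.254,.305)
f=eyes.grab_frame("top");cv2.imwrite("pics/r_raw.png",f["color"][:,:,::-1])
E
```

```text
t: 26.7
tcp_pos: [0.5074, 0.2523, 0.3482]
ee_rot: [0.0, 0.914, 0.405, -0.0]
wrist_force: [-0.0, 0.2, -4.8]
gripper_width: 0.0209
gripper_force: 59.9
t: 27.12
tcp_pos: [0.5071, 0.2498, 0.3019]
ee_rot: [0.0, 0.915, 0.403, -0.002]
wrist_force: [-0.6, -0.9, -3.3]
gripper_width: 0.0212
gripper_force: 59.9
t 27.1167 tcp [0.5071 0.2498 0.3019] q [ 4.000e-04  9.151e-01  4.033e-01 -2.000e-03] F [-0.6 -0.9 -3.3] w 0.021239653646296507 gf 59.946348667144775 j [-0.96  0.23  0.53  1.68 -0.12  1.27 -1.15]
rows d [ 0.0016 -0.0044 -0.0031] tool y ang -42.4 yaw None
```

```bash
cat >> h.py <<'E'
def mom():
    S=r.sense();q=S["ee_rot"];R=Ro.from_quat([q[1],q[2],q[3],q[0]]).as_matrix();print("M tool",(R.T@S["moment"]).round(3),"F",np.round(S["wrist_force"],2),"w",S["gripper_width"])
E
python3 -c "from h import *;mom()"
python3 -m crank '[{"dx":0,"dy":0,"dz":0,"yaw":0},{"dx":0,"dy":0,"dz":0,"yaw":0},{"dx":0,"dy":0,"dz":0,"yaw":0},{"dx":0,"dy":0,"dz":0,"yaw":0}]' - 20 >/dev/null;python3 -c "from h import *;mom()"
python3 -m crank '[{"dx":0,"dy":0,"dz":0,"yaw":0},{"dx":0,"dy":0,"dz":0,"yaw":0},{"dx":0,"dy":0,"dz":0,"yaw":0},{"dx":0,"dy":0,"dz":0,"yaw":0}]' - 14 >/dev/null;python3 -c "from h import *;mom()"
python3 -m crank '[{"dx":0,"dy":0,"dz":0,"yaw":0},{"dx":0,"dy":0,"dz":0,"yaw":0},{"dx":0,"dy":0,"dz":0,"yaw":0},{"dx":0,"dy":0,"dz":0,"yaw":0},{"dx":0,"dy":0,"dz":0,"yaw":0},{"dx":0,"dy":0,"dz":0,"yaw":0}]' - 10 >/dev/null
python3 - <<'E'
from h import *
mom()
for n in("top","side"):
  f=eyes.grab_frame(n);cv2.imwrite(f"pics/r2{n}.png",f["color"][:,:,::-1])
P=[(.505,.25,.32),(.70,.44,.16),(.47,.44,.16)];print(w2px("top",P).round(),w2px("side",P).round())
E
```

```text
M tool [-0.031 -0.33  -0.025] F [-0.14  0.21 -3.93] w 0.020861460098105716
M tool [-0.029 -0.377 -0.029] F [ 0.01  0.14 -4.22] w 0.021881433770932657
M tool [-0.013 -0.195  0.002] F [ 0.16 -0.06 -2.97] w 0.021860276665474437
M tool [ 0.068 -0.169  0.024] F [-0.13  0.29 -2.6 ] w 0.021870089722795638
[[145. 227.]
 [ 96. 157.]
 [ 92. 244.]] [[169. 114.]
 [192.  99.]
 [129. 134.]]
```

The load fell by about 1 N as the scoop tipped, so the offcuts are out. I'll clear away and look into the crate.

```bash
python3 -m crank '[{"dx":0,"dy":0,"dz":0,"yaw":0},{"dx":0,"dy":0,"dz":0,"yaw":0},{"dx":0,"dy":0,"dz":-0.025,"yaw":0},{"dx":0,"dy":0,"dz":-0.055,"yaw":0},{"dx":0,"dy":0,"dz":-0.085,"yaw":0},{"dx":0,"dy":0,"dz":-0.115,"yaw":0},{"dx":-0.03,"dy":0.015,"dz":-0.12,"yaw":0},{"dx":-0.06,"dy":0.04,"dz":-0.12,"yaw":0},{"dx":-0.09,"dy":0.07,"dz":-0.12,"yaw":0},{"dx":-0.12,"dy":0.1,"dz":-0.12,"yaw":0},{"dx":-0.14,"dy":0.13,"dz":-0.12,"yaw":0},{"dx":-0.16,"dy":0.16,"dz":-0.12,"yaw":0}]' - 50
python3 - <<'E'
from h import *
s();go(.46,-.2,.40);mom()
E
```

```text
t: 29.43
tcp_pos: [0.5181, 0.0228, 0.4243]
ee_rot: [-0.0, 0.915, 0.404, 0.001]
wrist_force: [1.8, -0.1, -2.7]
gripper_width: 0.0209
gripper_force: 50.0
t 29.4333 tcp [0.5181 0.0228 0.4243] q [-4.000e-04  9.148e-01  4.038e-01  7.000e-04] F [ 1.8 -0.1 -2.7] w 0.020899331222279452 gf 50.00081241130829 j [-0.75  0.08  0.69  1.57 -0.05  1.5  -0.79]
rows d [-0.2038  0.1072  0.0239] tool y ang -42.4 yaw None
M tool [-0.07  -0.018  0.049] F [ 1.77 -0.14 -2.73] w 0.020899331222279452
```

```bash
python3 -m crank '[{"dx":-0.03,"dy":0.015,"dz":0,"yaw":0},{"dx":-0.06,"dy":0.03,"dz":0,"yaw":0},{"dx":-0.09,"dy":0.045,"dz":0,"yaw":0},{"dx":-0.12,"dy":0.06,"dz":0,"yaw":0},{"dx":-0.15,"dy":0.075,"dz":0,"yaw":0},{"dx":-0.18,"dy":0.09,"dz":0,"yaw":0},{"dx":-0.204,"dy":0.107,"dz":0,"yaw":0},{"dx":-0.204,"dy":0.107,"dz":0,"yaw":0}]'
python3 - <<'E'
from h import *
s();save("top","t");save("side","u")
a=cv2.imread("pics/t_raw.png");b=cv2.imread("pics/u_raw.png")
w=np.zeros((600,800,3),np.uint8)
w[:340,:400]=cv2.resize(a[130:300,60:260],(400,340)); w[:340,400:]=cv2.resize(b[70:240,100:300],(400,340))
w[340:,:400]=cv2.resize(a[120:250,240:440],(400,260)); w[340:,400:]=cv2.resize(b[190:410,200:480],(400,260))
cv2.imwrite("pics/v.png",w)
E
```

```text
t: 30.1
tcp_pos: [0.4572, -0.2053, 0.4245]
ee_rot: [0.002, 0.917, 0.399, -0.0]
wrist_force: [-0.6, -0.3, -2.7]
gripper_width: 0.0213
gripper_force: 50.0
t 30.1 tcp [ 0.4572 -0.2053  0.4245] q [ 1.700e-03  9.171e-01  3.986e-01 -3.000e-04] F [-0.6 -0.3 -2.7] w 0.021263498944942866 gf 49.99702870845795 j [-0.51  0.04  0.9   1.61 -0.03  1.5  -0.36]
```

View pics/v.png

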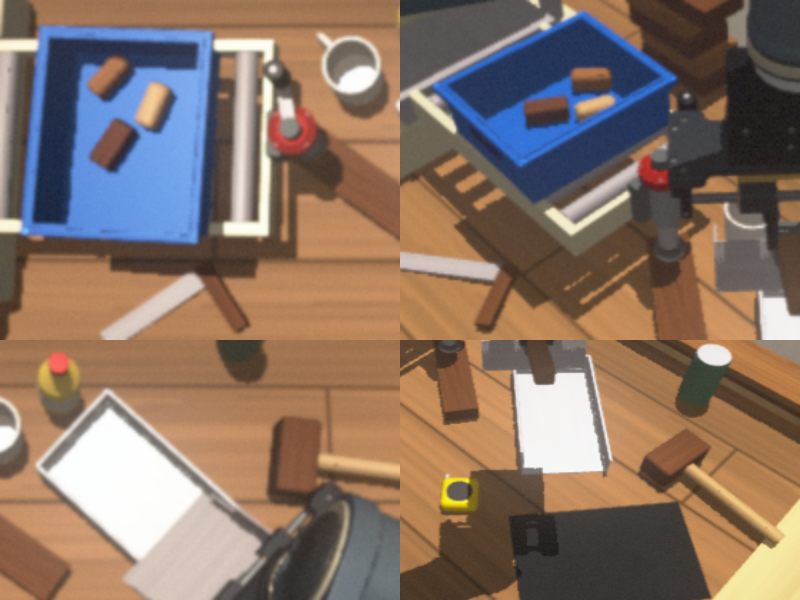

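All three offcuts are in the crate (top-left panel: (110,77), (153,105), (113,145)), the tray is empty, and the foot stands on the packer. Next I'll estimate the scoop's tilt so I can lay it back.

Run:
```python
from h import *
S=r.sense();mom()
q=S["ee_rot"];R=Ro.from_quat([q[1],q[2],q[3],q[0]]).as_matrix();h=R[:,0];n=R[:,1];g=S["tcp_pos"]+[0,0,.019];print(h,n)
for t in (20,30,40,50,60):
    c,s_=np.cos(np.radians(t)),np.sin(np.radians(t))
    P=lambda x,y,z: g+h*(x*c+z*s_)+n*y+np.array([0,0,-x*s_+z*c])
    print(t,((w2px("top",[P(.145,.064,-.05),P(.145,-.064,-.05)])-[240,120])*2+[0,340]).round(0).tolist(),((w2px("side",[P(-.105,0,0)])-[200,190])*[1.429,1.182]+[400,340]).round(0).tolist())
```

```text
M tool [ 0.017 -0.107  0.009] F [ 0.62  0.34 -2.55] w 0.02170798464353665
[0.67605661 0.73684923 0.00082481] [ 7.36849480e-01 -6.76056835e-01 -4.39240669e-06]
20 [[184.0, 476.0], [103.0, 564.0]] [[543.0, 380.0]]
30 [[194.0, 490.0], [115.0, 577.0]] [[543.0, 367.0]]
40 [[207.0, 505.0], [129.0, 591.0]] [[543.0, 352.0]]
50 [[221.0, 521.0], [144.0, 606.0]] [[542.0, 338.0]]
60 [[237.0, 537.0], [161.0, 622.0]] [[542.0, 323.0]]
```

```bash
python3 - <<'E'
from h import *
go(.417,-.398,.20,-122)
E
python3 -m crank '[{"dx":-0.013,"dy":0.007,"dz":0.01,"yaw":6},{"dx":-0.026,"dy":0.014,"dz":0.02,"yaw":12},{"dx":-0.039,"dy":0.021,"dz":0.04,"yaw":18},{"dx":-0.052,"dy":0.028,"dz":0.06,"yaw":25},{"dx":-0.065,"dy":0.035,"dz":0.08,"yaw":32},{"dx":-0.078,"dy":0.042,"dz":0.1,"yaw":39},{"dx":-0.091,"dy":0.05,"dz":0.12,"yaw":46},{"dx":-0.105,"dy":0.06,"dz":0.14,"yaw":53},{"dx":-0.12,"dy":0.07,"dz":0.16,"yaw":60},{"dx":-0.135,"dy":0.08,"dz":0.18,"yaw":67},{"dx":-0.15,"dy":0.09,"dz":0.2,"yaw":73},{"dx":-0.168,"dy":0.1,"dz":0.22,"yaw":79}]'
python3 - <<'E'
from h import *
s();go(.417,-.398,.12,-122)
E
```

```text
rows d [-0.1758  0.1032  0.2238] tool y ang -42.5 yaw 79.5
t: 31.2
tcp_pos: [0.4232, -0.3874, 0.2019]
ee_rot: [-0.001, 0.963, -0.27, -0.0]
wrist_force: [1.3, -0.3, -2.9]
gripper_width: 0.0215
gripper_force: 50.0
t 31.2 tcp [ 0.4232 -0.3874  0.2019] q [-9.000e-04  9.628e-01 -2.701e-01 -3.000e-04] F [ 1.3 -0.3 -2.9] w 0.021526542514256015 gf 49.99539613723755 j [-0.11  0.48  1.09  1.82 -0.47  1.13 -0.99]
rows d [0.0003 0.0124 0.0819] tool y ang -121.3 yaw 0.7
```

```bash
python3 -m crank '[{"dx":0,"dy":0.012,"dz":0.025,"yaw":0},{"dx":0,"dy":0.012,"dz":0.05,"yaw":0},{"dx":0,"dy":0.012,"dz":0.075,"yaw":0},{"dx":0,"dy":0.012,"dz":0.095,"yaw":0},{"dx":0,"dy":0.012,"dz":0.1,"yaw":0},{"dx":0,"dy":0.012,"dz":0.1,"yaw":0},{"dx":0,"dy":0.012,"dz":0.1,"yaw":0}]' - 18
python3 -c "from h import *;s();mom()"
python3 -m crank '[{"dx":-0.007,"dy":0,"dz":0.008,"yaw":0},{"dx":-0.0146,"dy":0,"dz":0.016,"yaw":0},{"dx":-0.022,"dy":0,"dz":0.027,"yaw":0},{"dx":-0.0295,"dy":0,"dz":0.038,"yaw":0},{"dx":-0.035,"dy":0,"dz":0.05,"yaw":0},{"dx":-0.04,"dy":0,"dz":0.062,"yaw":0},{"dx":-0.04,"dy":0,"dz":0.066,"yaw":0},{"dx":-0.04,"dy":0,"dz":0.067,"yaw":0}]' - 12
python3 -c "from h import *;s();mom()"
```

```text
t: 31.78
tcp_pos: [0.4161, -0.399, 0.1042]
ee_rot: [0.0, 0.963, -0.269, 0.0]
wrist_force: [0.0, 0.2, -2.7]
gripper_width: 0.0215
gripper_force: 18.0
t 31.7833 tcp [ 0.4161 -0.399   0.1042] q [ 1.000e-04  9.631e-01 -2.691e-01  3.000e-04] F [ 0.   0.2 -2.7] w 0.02152337059847534 gf 17.99903780221939 j [ 0.    0.59  0.97  1.91 -0.59  0.96 -0.86]
M tool [-0.157 -0.077  0.047] F [ 0.04  0.21 -2.73] w 0.02152337059847534
t: 32.45
tcp_pos: [0.379, -0.3768, 0.0372]
ee_rot: [-0.002, 0.963, -0.27, -0.001]
wrist_force: [-5.5, 6.1, 15.0]
gripper_width: 0.0218
gripper_force: 12.0
t 32.45 tcp [ 0.379  -0.3768  0.0372] q [-0.002   0.9628 -0.2702 -0.0013] F [-5.5  6.1 15. ] w 0.021764207986691875 gf 12.009434849023819 j [ 0.05  0.61  0.9   2.05 -0.68  0.81 -0.76]
M tool [ 0.458 -2.009  0.039] F [-5.51  6.1  15.03] w 0.021764207986691875
```

```bash
python3 -m crank '[{"dx":0,"dy":0,"dz":0.0,"yaw":0},{"dx":0,"dy":0,"dz":-0.001,"yaw":0},{"dx":0,"dy":0,"dz":-0.002,"yaw":0}]' - 3
python3 -m crank '[{"dx":0,"dy":0,"dz":0,"yaw":0},{"dx":0,"dy":0,"dz":0,"yaw":0},{"dx":0,"dy":0,"dz":0,"yaw":0},{"dx":0,"dy":0,"dz":0,"yaw":0},{"dx":0,"dy":0,"dz":0,"yaw":0},{"dx":0,"dy":0,"dz":0,"yaw":0},{"dx":0,"dy":0,"dz":0,"yaw":0},{"dx":0,"dy":0,"dz":0,"yaw":0},{"dx":0,"dy":0,"dz":-0.03,"yaw":0},{"dx":0,"dy":0,"dz":-0.07,"yaw":0},{"dx":0,"dy":0,"dz":-0.11,"yaw":0},{"dx":0,"dy":0,"dz":-0.15,"yaw":0}]' 1 3
python3 - <<'E'
from h import *
s();go(.43,0.0,.35)
E
```

```text
t: 32.7
tcp_pos: [0.381, -0.3785, 0.0391]
ee_rot: [0.0, 0.963, -0.27, 0.0]
wrist_force: [1.0, -0.8, -2.0]
gripper_width: 0.0219
gripper_force: 3.0
t: 33.7
tcp_pos: [0.3801, -0.3782, 0.1901]
ee_rot: [-0.0, 0.963, -0.27, -0.001]
wrist_force: [1.4, 0.3, 0.6]
gripper_width: 0.0855
gripper_force: 0.0
t 33.7 tcp [ 0.3801 -0.3782  0.1901] q [-0.000e+00  9.628e-01 -2.703e-01 -7.000e-04] F [1.4 0.3 0.6] w 0.08551109597681039 gf 0.0 j [-0.14  0.42  1.12  1.92 -0.43  1.07 -0.96]
rows d [-0.1545 -0.3489 -0.1598] tool y ang -121.4 yaw None
```

```bash
python3 -m crank '[{"dx":0,"dy":0,"dz":-0.04,"yaw":0},{"dx":0,"dy":0,"dz":-0.08,"yaw":0},{"dx":-0.02,"dy":-0.03,"dz":-0.12,"yaw":0},{"dx":-0.03,"dy":-0.07,"dz":-0.15,"yaw":0},{"dx":-0.04,"dy":-0.11,"dz":-0.16,"yaw":0},{"dx":-0.06,"dy":-0.15,"dz":-0.16,"yaw":0},{"dx":-0.08,"dy":-0.19,"dz":-0.16,"yaw":0},{"dx":-0.1,"dy":-0.23,"dz":-0.16,"yaw":0},{"dx":-0.12,"dy":-0.27,"dz":-0.16,"yaw":0},{"dx":-0.14,"dy":-0.31,"dz":-0.16,"yaw":0},{"dx":-0.155,"dy":-0.35,"dz":-0.16,"yaw":0},{"dx":-0.155,"dy":-0.35,"dz":-0.16,"yaw":0}]'
python3 - <<'E'
from h import *
s();save("top","w");save("side","x")
for n in("top","side"):
    im=cv2.imread(f"pics/{'w' if n=='top' else 'x'}_raw.png");hsv=cv2.cvtColor(im,cv2.COLOR_BGR2HSV)
    M=np.array([.432,-.403,.004]);a=np.radians(-39.6);e=np.array([np.cos(a),np.sin(a),0]);f=np.array([-np.sin(a),np.cos(a),0])
    poly=w2px(n,[M+e*i*.19+f*j*.13 for i,j in((1,1),(1,-1),(-1,-1),(-1,1))]).astype(np.int32)
    m=np.zeros(im.shape[:2],np.uint8);cv2.fillPoly(m,[poly],255)
    for nm,mask in dict(pan=(hsv[...,1]<60)&(hsv[...,2]>110),wood=(hsv[...,1]>110)&(hsv[...,2]>60)).items():
        k=((mask)&(m>0)).astype(np.uint8);N,l,st,c=cv2.connectedComponentsWithStats(k)
        for i in np.argsort(-st[1:,4])[:2]+1:
            pts=np.argwhere(l==i)[:,::-1].astype(np.float32);b=cv2.boxPoints(cv2.minAreaRect(pts))
            print(n,nm,st[i,4],"c",px2w(n,[c[i]],.004 if nm=="pan" else .06)[0].round(3),"box",px2w(n,b,.004 if nm=="pan" else .06)[:,:2].round(3).tolist())
E
```

```text
t: 34.7
tcp_pos: [0.4298, 0.0033, 0.3489]
ee_rot: [-0.001, 0.963, -0.27, 0.0]
wrist_force: [0.9, 0.8, 0.5]
gripper_width: 0.0873
gripper_force: 0.0
t 34.7 tcp [0.4298 0.0033 0.3489] q [-0.0011  0.963  -0.2695  0.    ] F [0.9 0.8 0.5] w 0.08733671243358687 gf 0.0 j [-0.92 -0.12  0.75  1.88  0.08  1.35 -2.31]
top pan 1841 c [ 0.447 -0.425  0.004] box [[0.409, -0.326], [0.537, -0.393], [0.473, -0.521], [0.346, -0.452]]
top wood 5142 c [ 0.423 -0.366  0.06 ] box [[0.369, -0.169], [0.656, -0.405], [0.495, -0.606], [0.214, -0.364]]
top wood 1 c [ 0.602 -0.366  0.06 ] box [[0.602, -0.366], [0.602, -0.366], [0.602, -0.366], [0.602, -0.366]]
side pan 2908 c [ 0.453 -0.419  0.004] box [[0.432, -0.315], [0.562, -0.396], [0.468, -0.506], [0.35, -0.43]]
side pan 2 c [ 0.471 -0.36   0.004] box [[0.471, -0.361], [0.471, -0.361], [0.472, -0.359], [0.472, -0.359]]
side wood 6639 c [ 0.423 -0.381  0.06 ] box [[0.356, -0.193], [0.664, -0.455], [0.471, -0.601], [0.21, -0.371]]
side wood 2 c [ 0.58  -0.389  0.06 ] box [[0.579, -0.389], [0.579, -0.389], [0.581, -0.388], [0.581, -0.388]]
```

```bash
python3 -c "
from h import *
print(order.job_done())"
```

```text
the job is handed in; nothing more can be done
None
```

The job is handed in: the packer is under the leg and the crank was stopped at about 60 N on the foot (estimated from its angle). All three offcuts are in the blue crate, and the scoop is back on its mat, placed from camera measurements only as my picture views had run out.

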